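Sieve the worn polishing balls out with a paddle

TASK

Take the wooden paddle from the tool tray and, with it, stir the ceramic polishing balls round on the sieve's screen until every small worn brown ball has dropped through into the pan below, while the large cream balls stay on the screen. Do not touch the balls with the fingers or push any out over the rim. Then lay the paddle flat in the tray's wide bay again, leaving the tweezers, the spare die and the tape roll as they are.

Things in the scene. Friction and masses are not known exactly. Their poses are not given: they have to be found in the camera images.
- sieve: square hand sieve, a beech frame standing on a steel catch pan, fixed, 136 mm square, 67 mm high in all. Origin: centre of the foot, z up, x and y along its sides. Inside 128 mm square, walls 4 mm thick. The screen is a flat 3 mm plate, its top 43 mm above the origin, inside walls that stand 24 mm above it. The pan's floor is 3 mm above the origin
- screen (a point): centre of the screen's top face. The screen has 16 square openings 23 mm wide, in 4 rows of 4, centres at x, y = +-16 and +-48 mm in the sieve's frame, with solid strips 9 mm wide between them and 4.5 mm wide along the walls
- tray: low grey plastic tool tray, fixed, 103 (x) by 213 (y) by 14 mm high. Origin: centre of the underside. Floor 3 mm thick with a dark mat; a divider 11 mm high along y parts a wide bay (x from -48.5 to +15.5 mm, 207 mm long) from a narrow one for tweezers (x from 18.5 to 48.5 mm)
- paddle_bay (a point): centre of the floor of the tray's wide bay
- paddle: beech stirring paddle, 185 mm long, 45 g, lying along its x axis in the tray's wide bay. Origin on the underside; rounded blade tip at x = +90 mm, handle end at x = -95 mm. Handle 16 mm wide (y), 16 mm thick from x = -95 to -3 mm, neck 12 by 10 mm to x = 26, then the blade, 24 mm wide, 5 mm thick
- paddle_tip (a point): middle of the blade's tip (x = 90, z = 2.5 mm in the paddle)
- paddle_end (a point): end of the paddle's handle (x = -95, z = 8 mm in the paddle)
- paddle_grip (a point): place to hold the handle, 30 mm on the handle side of the origin, at half its thickness
- tweezers: steel tweezers, 121 mm long, 10 mm wide, in the tray's narrow bay; origin: centre of the underside
- spare_die: bare metal die of the badge press, a round cup 52 by 48 mm and 48 mm high, about 250 g; origin: centre of the underside
- tape_roll: roll of orange heat tape lying flat, 56 mm across, 16 mm high; origin: centre of the underside
- full_0: full-size cream ceramic ball, 28 mm across, about 40 g, origin at its centre, starting in a screen opening that it cannot pass
- full_1: full-size cream ceramic ball, 28 mm across, about 40 g, origin at its centre, starting in a screen opening that it cannot pass
- full_2: full-size cream ceramic ball, 28 mm across, about 40 g, origin at its centre, starting in a screen opening that it cannot pass
- full_3: full-size cream ceramic ball, 28 mm across, about 40 g, origin at its centre, starting in a screen opening that it cannot pass
- worn_0: worn brown ceramic ball, 17 mm across, about 12 g, origin at its centre, starting on a solid part of the screen
- worn_1: worn brown ceramic ball, 17 mm across, about 12 g, origin at its centre, starting on a solid part of the screen
- worn_2: worn brown ceramic ball, 17 mm across, about 12 g, origin at its centre, starting on a solid part of the screen
- worn_3: worn brown ceramic ball, 17 mm across, about 12 g, origin at its centre, starting on a solid part of the screen
- worn_4: worn brown ceramic ball, 17 mm across, about 12 g, origin at its centre, starting on a solid part of the screen

How it is judged (in metres and radians):
On the way, in this order (a step that is already met when the one before it is completed fails the run):
1. the paddle's tip is down in the sieve, close over the screen (z of paddle_tip in the frame of sieve below 0.058 m and horizontal distance between paddle_tip and sieve below 0.075 m), for 0.1 s.
2. every worn brown ball has dropped through into the pan and the large ones are still on the screen (z of each of worn_0, worn_1, worn_2, worn_3, worn_4 in the frame of sieve below 0.032 m and x of worn_0 in the frame of sieve between -0.066 and 0.066 m and y of worn_0 in the frame of sieve between -0.066 and 0.066 m and x of worn_1 in the frame of sieve between -0.066 and 0.066 m and y of worn_1 in the frame of sieve between -0.066 and 0.066 m and x of worn_2 in the frame of sieve between -0.066 and 0.066 m and y of worn_2 in the frame of sieve between -0.066 and 0.066 m and x of worn_3 in the frame of sieve between -0.066 and 0.066 m and y of worn_3 in the frame of sieve between -0.066 and 0.066 m and x of worn_4 in the frame of sieve between -0.066 and 0.066 m and y of worn_4 in the frame of sieve between -0.066 and 0.066 m and z of full_0 in the frame of sieve between 0.043 and 0.067 m and x of full_0 in the frame of sieve between -0.066 and 0.066 m and y of full_0 in the frame of sieve between -0.066 and 0.066 m and z of full_1 in the frame of sieve between 0.043 and 0.067 m and x of full_1 in the frame of sieve between -0.066 and 0.066 m and y of full_1 in the frame of sieve between -0.066 and 0.066 m and z of full_2 in the frame of sieve between 0.043 and 0.067 m and x of full_2 in the frame of sieve between -0.066 and 0.066 m and y of full_2 in the frame of sieve between -0.066 and 0.066 m and z of full_3 in the frame of sieve between 0.043 and 0.067 m and x of full_3 in the frame of sieve between -0.066 and 0.066 m and y of full_3 in the frame of sieve between -0.066 and 0.066 m), for 0.2 s.
At the end, for the whole second after the job is handed in: All five brown balls are in the pan (centres under 32 mm above the sieve's foot), all four cream balls on the screen inside the wall; the paddle lies flat in the wide bay, both ends between its walls and under 18 mm above the tray's underside; all at rest (under 20 mm/s) (all of step 2 and x of paddle_tip in the frame of tray between -0.0485 and 0.0155 m and y of paddle_tip in the frame of tray between -0.1035 and 0.1035 m and z of each of paddle_tip, paddle_end in the frame of tray below 0.018 m and x of paddle_end in the frame of tray between -0.0485 and 0.0155 m and y of paddle_end in the frame of tray between -0.1035 and 0.1035 m and linear speed of each of paddle, full_0, full_1, full_2, full_3, worn_0, worn_1, worn_2, worn_3, worn_4 below 0.02 m/s); the robot touches nothing.
It fails at once if the fingers touch a ball (contact force between the fingers and full_0 above 0.3 N or contact force between the fingers and full_1 above 0.3 N or contact force between the fingers and full_2 above 0.3 N or contact force between the fingers and full_3 above 0.3 N or contact force between the fingers and worn_0 above 0.3 N or contact force between the fingers and worn_1 above 0.3 N or contact force between the fingers and worn_2 above 0.3 N or contact force between the fingers and worn_3 above 0.3 N or contact force between the fingers and worn_4 above 0.3 N).
It fails at once if a ball leaves the sieve (horizontal distance between any of full_0, full_1, full_2, full_3, worn_0, worn_1, worn_2, worn_3, worn_4 and sieve above 0.1 m).
It fails at once if the tweezers, the spare die or the tape roll is moved by more than 25 mm (distance of any of tweezers, spare_die, tape_roll from where it was at the start of the episode above 0.025 m).
It also fails if it takes over 61 s, if anything falls off the work surface, if the arm or the gripper's body presses on something with over 40 N, if the wrist force passes 120 N, or if a joint passes its speed limit or range.

ROBOT

A 6-joint arm with a two-finger parallel gripper is mounted at the origin on a cart in front of the work surface, level with it; the furniture and walls round the work are solid. World frame = base frame: x ahead of the robot, y to its left, z up, the work surface at z = 0. Lengths are in m, angles in degrees, forces in N, time in s.
With the tool pointing down it reaches from about 0.4 to 0.825 m from the base axis. Payload 7 kg.
Tool frame: the origin (TCP) lies at the centre of the arm's flange, where the gripper is bolted on; the fingertips stand 178 mm ahead of it and the grasp point (between the pads) lies 159 mm ahead of it; x points along the fingers, y is the direction in which the jaws open and shut, and the axes are right-handed (so a half turn about x gives the same grasp; the last joint's range is limited). The gripper opens to 88 mm and grips with 3 to 60 N. Pads are 19 mm wide; open, the fingers measure 130 mm over their backs; the gripper's body (78 mm by 193 mm) begins 47 mm behind the grasp point.
Start: joints at [90.476, 20.546, 0.682, 0, -70.136, -16.507], TCP at [0.186, 0.649, 0.405] pointing down, gripper open.
Joint ranges: [-176.03, 176.03], [-82.01, 121.73], [-58.28, 71.71], [-173.87, 95.51], [-174.79, -0.11], [-173.66, 173.66]. Speed limits (degrees/s): [136.94, 136.94, 172.46, 180, 180, 180].

INTERFACE

Orientations are given as [roll, pitch, yaw] about the fixed x, y, z axes, in that order (R = Rz(yaw) Ry(pitch) Rx(roll)).
In Python, from plant import ctrl gives the robot as it stands. The module is installed in compiled form; this text tells all that it offers.
- The arm moves only by the shell command python3 -m inch 'ROWS'. ROWS is JSON, one flat list of numbers, 7 for each row, row after row: the shift along the tool's x, y, z in m, then the turn, a rotation vector about the tool's x, y, z in degrees, then the finger opening in m, from 0 to 0.0876. In form: [dx, dy, dz, rx, ry, rz, hand, dx, dy, dz, rx, ry, rz, hand, ...]. A call has 1 to 20 rows; each row shifts and turns the pose as measured when the row begins, along the tool's axes as they then stand; what a row does not reach is not made up. A row lasts 1/8 s, in which the tool goes at most 62.5 mm and 10.7 degrees, less where a joint would pass 70% of its speed; a pose out of reach is approached as far as the arm can. A call with a gripper value outside its range is refused whole. The fingers move at their own pace and stop on an object; the grip force is fixed at half the most. Time passes only in rows, so rows that do not move let the fingers close. It gives the time, the measured TCP pose, the force and the opening at its end, in the units of the state.
- ctrl.get_obs(): the state, without advancing time (a new reading comes with each control period).
- ctrl.snapshot(name): name is "scene" or "top"; returns a dict with "color" (384x512x3 uint8, red, green, blue), "depth" (384x512 float32, m along the optical axis (not along the pixel's ray), 0 where there is no reading), "K" (3x3 intrinsics, pixels), "position" and "attitude" of the camera in the world. Camera axes: x right, y up, looking along -z (the intrinsics and any distortion apply to the point x, -y, -z); pixel columns grow to the right and rows downward; lengths in m; the calibration is good to about 2 mm. A picture is of the moment at which its call begins.
- ctrl.close_job(): hands the job in, once; it reports no verdict.
The state is a dict: "clock": time; "joint_pos": joint angles; "qvel": joint speeds; "tau": joint torques, N m; "tool_pos": TCP position; "orientation": TCP orientation; "force": force on the tool from outside, world axes, zero at the start; "moment": the same for the moment, N m; "opening": finger opening in m.
Only numpy, scipy, OpenCV 4.12 (cv2) and the standard library are available. Lean on these libraries where they do the work, as an engineer would, in place of code of your own. Each camera call takes 0.05 s, during which the arm holds its last target.

## Working session

There is one attempt and no reset: what is moved stays moved. The work goes in short steps, Python scripts to look and compute and a shell command to move; the robot and the scene stay as the last step left them, time stands still between calls to the robot, and variables do not carry over. Pictures are saved under pics/ and viewed, and the job is handed in when it is done.

```bash
mkdir -p pics; ls
cat > h.py <<'E'
import numpy as np,cv2
from scipy.spatial.transform import Rotation as R
from plant import ctrl
np.set_printoptions(precision=4,suppress=True)
def snap(n,f=None):
    s=ctrl.snapshot(n)
    if f: cv2.imwrite('pics/'+f,s['color'][:,:,::-1])
    return s
def att(s):
    a=np.array(s['attitude'],float)
    if a.shape==(3,3): return a
    return R.from_euler('xyz',a,degrees=True).as_matrix()
def cloud(s):
    d=s['depth'];K=np.array(s['K']);h,w=d.shape
    u,v=np.meshgrid(np.arange(w),np.arange(h))
    p=np.stack([(u-K[0,2])/K[0,0]*d,-(v-K[1,2])/K[1,1]*d,-d],-1)
    return p@att(s).T+np.array(s['position'])
E
python3 - <<'E'
from h import *
print(ctrl.get_obs())
for n in('scene','top'):
    s=snap(n,n+'0.png');np.savez(n+'0.npz',**s)
    print({k:s[k] for k in s if k not in('color','depth')})
E
```

```text
pics
{'clock': 0.0, 'joint_pos': array([ 90.4741,  20.5925,   0.6323,  -0.0188, -70.1354, -16.5055]), 'qvel': array([ 0.0325, -0.0502, -0.0107, -0.0016, -0.0213, -0.0339]), 'tau': array([ -0.0007, -58.2721,  29.3074,   6.9972,   0.0071,  -0.0002]), 'tool_pos': array([0.1864, 0.6486, 0.4037]), 'orientation': array([ 96.0439,  89.9028, -99.9938]), 'force': array([-0.3458,  0.4739, -0.4896]), 'moment': array([-0.0031, -0.0696,  0.0205]), 'opening': 0.08786089196433226}
{'K': array([[416.7527,   0.    , 254.746 ],
       [  0.    , 416.7527, 195.623 ],
       [  0.    ,   0.    ,   1.    ]]), 'position': array([-0.124 ,  0.5377,  0.5029]), 'attitude': array([  63.6164,   -1.4567, -127.3495])}
{'K': array([[459.5934,   0.    , 248.5533],
       [  0.    , 459.5934, 188.4548],
       [  0.    ,   0.    ,   1.    ]]), 'position': array([0.3696, 0.0444, 0.9114]), 'attitude': array([ 11.1433,  -1.9421, -91.6455])}
```

View pics/scene0.png

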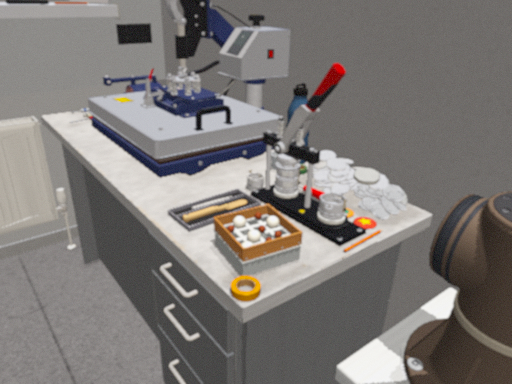

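View pics/top0.png

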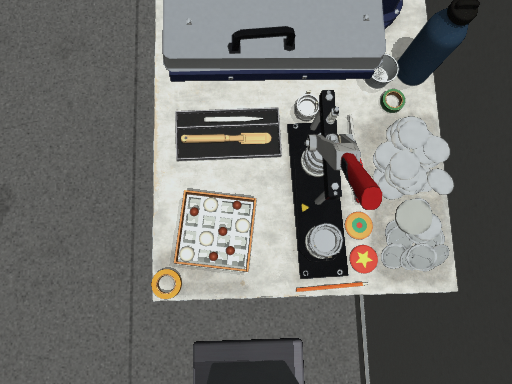

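Run:
```python
from h import *
s=dict(np.load('top0.npz'));P=cloud(s);c=s['color']
cv2.imwrite('pics/top0z.png',cv2.resize(c[95:305,145:365,::-1],None,fx=2.85,fy=2.85,interpolation=cv2.INTER_CUBIC))
for n,(u,v) in dict(table=(220,172),tl=(186,190),tr=(256,198),br=(247,271),bl=(175,262),traytl=(176,110),traytr=(280,108),traybr=(280,157),traybl=(177,160),hand=(195,139),blade=(258,138),tip=(270,139),end=(182,138),die=(307,106),tape=(166,284),press=(365,180)).items():
    print(n,P[v,u])
# highest in regions
print(P[:,:,2][P[:,:,2]<2].max())
hsv=cv2.cvtColor(c,cv2.COLOR_RGB2HSV)
cv2.imwrite('pics/depthz.png',cv2.resize(np.clip((P[95:305,145:365,2])*1500+30,0,255).astype(np.uint8),None,fx=2.85,fy=2.85))
```

```text
table [0.5827 0.0653 0.0041]
tl [0.5347 0.1277 0.0671]
tr [ 0.5283 -0.0061 -0.    ]
br [0.383  0.0182 0.0686]
bl [0.4026 0.1476 0.0689]
traytl [0.7167 0.1542 0.0031]
traytr [ 0.7177 -0.0623  0.003 ]
traybr [ 0.6122 -0.058   0.0019]
traybl [0.6086 0.1515 0.0071]
hand [0.6481 0.114  0.0199]
blade [ 0.6516 -0.0137  0.008 ]
tip [ 0.6487 -0.0382  0.0091]
end [0.6508 0.1401 0.0196]
die [ 0.7147 -0.1163  0.02  ]
tape [0.3638 0.1731 0.0009]
press [ 0.4863 -0.1236  0.3548]
0.911363831893177
```

View pics/top0z.png

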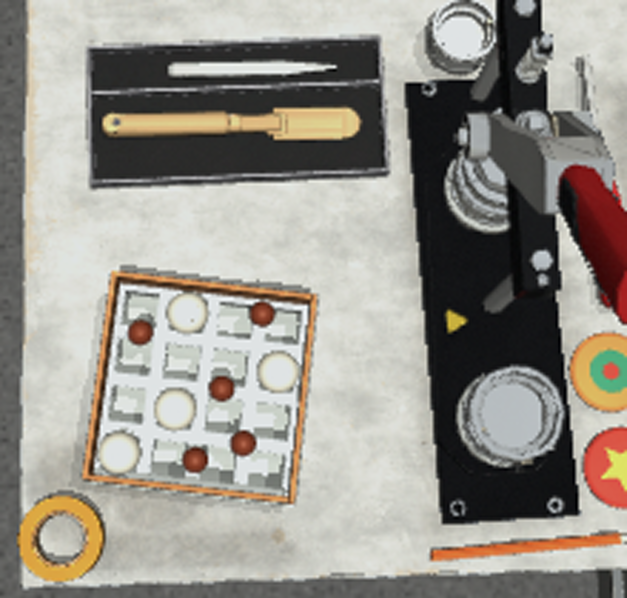

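View pics/depthz.png

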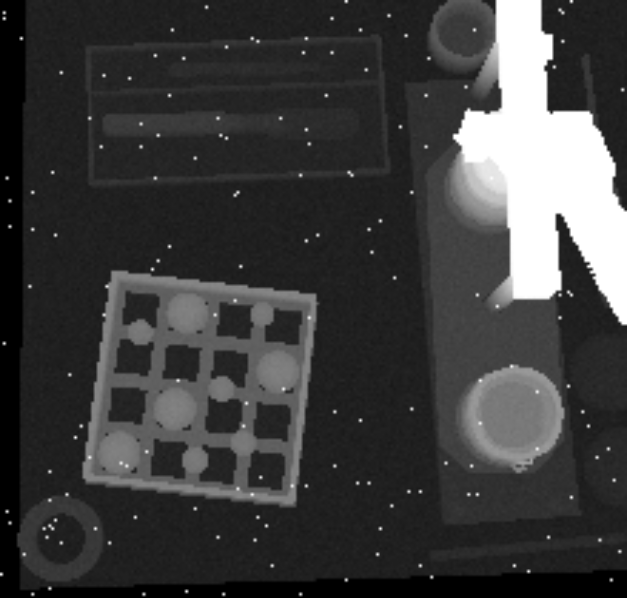

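```bash
cat >> h.py <<'E'
def sieve(s):
    P=cloud(s);m=(s['depth']>0)&(abs(P[...,0]-.46)<.1)&(abs(P[...,1]-.075)<.1)&(P[...,2]>.0625)&(P[...,2]<.073)
    # orange/brown frame colour
    h=cv2.cvtColor(s['color'],cv2.COLOR_RGB2HSV);m&=(h[...,1]>90)&(h[...,0]>5)
    p=P[m][:,:2].astype(np.float32)
    return cv2.minAreaRect(p*1000),P[m][:,2].mean(),m.sum()
C0=None
def balls(s,C,yaw,zs=.043):
    P=cloud(s);h=cv2.cvtColor(s['color'],cv2.COLOR_RGB2HSV)
    Rz=np.array([[np.cos(yaw),np.sin(yaw)],[-np.sin(yaw),np.cos(yaw)]])
    L=np.dstack([(P[...,:2]-C)@Rz.T,P[...,2:]])
    inn=(s['depth']>0)&(abs(L[...,0])<.066)&(abs(L[...,1])<.066)
    out=[]
    for nm,m in (('red',inn&(h[...,1]>100)&((h[...,0]<9)|(h[...,0]>170))&(L[...,2]<.066)),('cream',inn&(h[...,1]<120)&(L[...,2]>.051)&(L[...,2]<.07))):
        m=cv2.morphologyEx(m.astype(np.uint8),cv2.MORPH_OPEN,np.ones((2,2)))
        n,lab,st,_=cv2.connectedComponentsWithStats(m)
        for i in range(1,n):
            if st[i,4]<8: continue
            q=L[lab==i]; r=.0085 if nm=='red' else .014
            # sphere fit with known radius
            from scipy.optimize import least_squares
            c0=q.mean(0)-[0,0,r*.7]
            f=least_squares(lambda c:np.linalg.norm(q-c,axis=1)-r,c0,loss='soft_l1',f_scale=.001)
            out.append((nm,st[i,4],np.round(f.x*1000,1),np.round(f.fun.std()*1000,1)))
    return out
E
python3 - <<'E'
from h import *
s=dict(np.load('top0.npz'));P=cloud(s)
print(sieve(s))
h=cv2.cvtColor(s['color'],cv2.COLOR_RGB2HSV)
# table plane
m=(s['depth']>0)&(abs(P[...,0]-.58)<.01)&(abs(P[...,1]-.05)<.08);print('table z',np.median(P[m][:,2]))
# paddle
m=(s['depth']>0)&(abs(P[...,0]-.655)<.04)&(abs(P[...,1]-.05)<.105)&(h[...,1]>70)&(h[...,0]>8)&(h[...,0]<30)&(P[...,2]>.004)&(P[...,2]<.03)
m=cv2.morphologyEx(m.astype(np.uint8),cv2.MORPH_OPEN,np.ones((3,3)))>0
p=P[m];print('paddle',m.sum(),cv2.minAreaRect((p[:,:2]*1000).astype(np.float32)))
hh=p[p[:,1]>.06];print('handle',hh.mean(0),np.median(hh[:,2]),cv2.fitLine((hh[:,:2]*1000).astype(np.float32),cv2.DIST_L2,0,.01,.01).ravel())
print(cv2.fitLine((p[:,:2]*1000).astype(np.float32),cv2.DIST_L2,0,.01,.01).ravel())
b=p[p[:,1]<-.0];print('blade z',np.median(b[:,2]))
# tray mat, dark
d=(s['depth']>0)&(P[...,0]>.58)&(P[...,0]<.74)&(P[...,1]>-.075)&(P[...,1]<.17)&(h[...,2]<75)&(P[...,2]<.03)
print('tray',cv2.minAreaRect((P[cv2.morphologyEx(d.astype(np.uint8),cv2.MORPH_OPEN,np.ones((3,3)))>0][:,:2]*1000).astype(np.float32)))
E
```

```text
(((459.31744384765625, 74.61903381347656), (136.08847045898438, 135.8524932861328), 81.9629898071289), np.float64(0.06773805097643552), np.int64(640))
table z 0.001135868841379506
paddle 776 ((650.9363403320312, 51.777347564697266), (25.228580474853516, 181.0043487548828), 1.2914808988571167)
handle [0.6499 0.0992 0.0181] 0.018842932434351645 [  0.0055  -1.     649.9004  99.1893]
[  0.0147  -0.9999 650.7346  44.3355]
blade z 0.00874549935626534
tray ((662.8460083007812, 47.89083480834961), (98.96874237060547, 208.07151794433594), 1.3549845218658447)
```

```bash
cat >> h.py <<'E'
C=np.array([.4593,.0746]);YAW=np.radians(-8.04)
E
python3 - <<'E'
from h import *
s=dict(np.load('top0.npz'))
for b in balls(s,C,YAW): print(*b)
o=ctrl.get_obs();M=R.from_euler('xyz',o['orientation'],degrees=True).as_matrix();print(M)
E
```

```text
red 52 [ 52.9 -33.6  52. ] 13.9
red 52 [31.6 44.5 52. ] 10.6
red 57 [  0.  -14.2  51.9] 10.4
red 52 [-33.4 -31.1  52.3] 7.9
red 60 [-47.4  -1.7  52.4] 12.2
cream 168 [47.8 15.5 51.5] 4.7
cream 173 [ 15.6 -49.1  51.2] 64.7
cream 179 [-16.7  15.4  51.4] 5.1
cream 176 [-48.3  47.4  51.2] 90.3
[[-0.0003 -0.2763 -0.9611]
 [-0.0015 -0.9611  0.2763]
 [-1.      0.0015 -0.0001]]
```

```bash
cat >> h.py <<'E'
def cur():
    o=ctrl.get_obs();return np.array(o['tool_pos']),R.from_euler('xyz',o['orientation'],degrees=True)
def plan(p1,R1,hand,step=.05,rs=9,p0=None,R0=None,show=True):
    """rows from current (or given) pose to target, straight line + slerp"""
    if p0 is None: p0,R0=cur()
    rv=(R0.inv()*R1).as_rotvec(degrees=True);n=max(1,int(np.ceil(max(np.linalg.norm(p1-p0)/step,np.linalg.norm(rv)/rs))))
    out=[];p,r=p0.copy(),R0
    for i in range(1,n+1):
        pt=p0+(p1-p0)*i/n; rt=R0*R.from_rotvec(rv*i/n,degrees=True)
        d=np.round(r.inv().apply(pt-p),4);w=np.round((r.inv()*rt).as_rotvec(degrees=True),1)
        out.append(','.join('%g'%(x+0.) for x in [*d,*w,hand]))
        p=p+r.apply(d);r=r*R.from_rotvec(w,degrees=True)
    if show: print(n,'rows; end',p,r.as_matrix().ravel()); print(', '.join(out))
    return p,r
def Rd(yaw): # tool down; paddle direction d azimuth = yaw deg ; tool z=-d
    d=np.array([np.cos(np.radians(yaw)),np.sin(np.radians(yaw)),0]);x=np.array([0,0,-1.])
    z=-d;y=np.cross(z,x);return R.from_matrix(np.stack([x,y,z],1))
E
python3 - <<'E'
from h import *
s=dict(np.load('top0.npz'));P=cloud(s);ok=s['depth']>0
for x0,x1,y0,y1 in [(.5,.6,-.08,.2),(.6,.75,-.08,.2),(.75,.8,-.05,.2),(.8,.9,-.05,.2),(.4,.8,-.12,-.06),(.35,.6,-.2,-.06)]:
    m=ok&(P[...,0]>x0)&(P[...,0]<x1)&(P[...,1]>y0)&(P[...,1]<y1);print(x0,x1,y0,y1,np.percentile(P[m][:,2],[50,95,99,99.8]))
plan(np.array([.650,.0793,.30]),Rd(-89),.0876,step=.055)
E
```

```text
0.5 0.6 -0.08 0.2 [0.0017 0.0615 0.0686 0.0702]
0.6 0.75 -0.08 0.2 [0.0054 0.179  0.1821 0.1837]
0.75 0.8 -0.05 0.2 [0.1803 0.2326 0.2347 0.2358]
0.8 0.9 -0.05 0.2 [0.1808 0.183  0.185  0.19  ]
0.4 0.8 -0.12 -0.06 [0.0269 0.2999 0.3627 0.3693]
0.35 0.6 -0.2 -0.06 [0.0245 0.3559 0.3696 0.3725]
14 rows; end [0.65   0.0793 0.3   ] [ 0.0005 -0.9999 -0.0168  0.0005 -0.0168  0.9999 -1.     -0.0005  0.0005]
0.0075,0.0299,-0.0431,5.2,0,0,0.0876, 0.0074,0.0259,-0.0456,5.2,0,0,0.0876, 0.0075,0.0217,-0.0477,5.2,0,0,0.0876, 0.0075,0.0172,-0.0495,5.2,0,0,0.0876, 0.0074,0.0127,-0.0509,5.3,0,0,0.0876, 0.0075,0.0079,-0.0519,5.2,0,0,0.0876, 0.0075,0.0032,-0.0523,5.2,0,0,0.0876, 0.0074,-0.0016,-0.0524,5.2,0,0,0.0876, 0.0075,-0.0063,-0.0521,5.2,-0.1,0,0.0876, 0.0074,-0.011,-0.0512,5.2,0,0,0.0876, 0.0073,-0.0156,-0.0501,5.2,0,0,0.0876, 0.0074,-0.0201,-0.0485,5.2,0,-0.1,0.0876, 0.0074,-0.0243,-0.0464,5.3,0,0,0.0876, 0.0074,-0.0286,-0.044,5.2,0,0,0.0876
```

Run:
```python
from h import *
s=dict(np.load('top0.npz'));P=cloud(s);ok=s['depth']>0
for z0,z1 in [(.05,.1),(.1,.15),(.15,.2),(.2,.25)]:
    m=ok&(P[...,0]>.66)&(P[...,1]>-.05)&(P[...,1]<.2)&(P[...,2]>z0)&(P[...,2]<z1);print(z0,np.sort(P[m][:,0])[[0,5,20]],m.sum())
# handle
m=ok&(P[...,0]>.66)&(P[...,2]>.2)&(P[...,2]<.26)&(P[...,1]<.2);print(P[m].min(0),P[m].max(0))
for y in (.12,.08,.04):
  m=ok&(abs(P[...,1]-y)<.003)&(P[...,0]>.68);q=P[m];q=q[np.argsort(q[:,0])];print(q[::3][:16,[0,2]].round(3).tolist())
s=dict(np.load('scene0.npz'));P=cloud(s);ok=s['depth']>0
m=ok&(P[...,0]>.68)&(P[...,0]<.9)&(P[...,1]>-.05)&(P[...,1]<.2)&(P[...,2]>.03)
for z in np.arange(.03,.2,.02):
  k=m&(abs(P[...,2]-z)<.01); print('sc',round(z,2),np.sort(P[k][:,0])[:3] if k.any() else None)
```

```text
0.05 [0.7401 0.741  0.7416] 298
0.1 [0.7367 0.7379 0.7389] 1387
0.15 [0.7398 0.7404 0.7409] 7274
0.2 [0.7497 0.751  0.752 ] 584
[ 0.66   -0.4016  0.2   ] [0.8337 0.0371 0.2599]
[[0.682, 0.008], [0.685, 0.004], [0.688, 0.003], [0.69, 0.004], [0.692, 0.003], [0.694, 0.004], [0.696, 0.005], [0.698, 0.006], [0.7, 0.004], [0.703, 0.003], [0.705, 0.002], [0.708, 0.002], [0.709, 0.011], [0.709, 0.004], [0.711, 0.018], [0.719, 0.001]]
[[0.68, 0.01], [0.683, 0.002], [0.686, 0.005], [0.689, 0.012], [0.689, 0.004], [0.691, 0.01], [0.693, 0.01], [0.695, 0.011], [0.698, 0.01], [0.702, 0.005], [0.704, 0.005], [0.706, 0.004], [0.708, 0.005], [0.709, 0.009], [0.71, 0.007], [0.711, 0.015]]
[[0.683, 0.006], [0.686, 0.005], [0.688, 0.006], [0.689, 0.008], [0.69, 0.012], [0.691, 0.013], [0.694, 0.012], [0.697, 0.01], [0.701, 0.006], [0.703, 0.005], [0.705, 0.006], [0.707, 0.007], [0.71, 0.005], [0.711, 0.008], [0.711, 0.012], [0.712, 0.017]]
sc 0.03 [0.8624]
sc 0.05 None
sc 0.07 None
sc 0.09 [0.7398 0.7399 0.7402]
sc 0.11 [0.739  0.7397 0.7398]
sc 0.13 [0.7389 0.7399 0.7403]
sc 0.15 [0.7377 0.7383 0.7383]
sc 0.17 [0.738  0.7387 0.739 ]
sc 0.19 [0.7377 0.7403 0.7404]
```

```bash
python3 -m inch '[0.0075,0.03,-0.043,5.2,0,0,0.0876, 0.0075,0.026,-0.0455,5.2,0,0,0.0876, 0.0075,0.022,-0.0475,5.2,0,0,0.0876, 0.0075,0.017,-0.0495,5.2,0,0,0.0876, 0.0075,0.0125,-0.051,5.2,0,0,0.0876, 0.0075,0.008,-0.052,5.2,0,0,0.0876]'
```

```text
clock: 0.85
tool_pos: [0.3862, 0.3984, 0.3553]
orientation: [123.2, 89.7, -104.7]
force: [0.9, 0.4, 0.2]
opening: 0.0877
```

Run:
```python
from h import *
s=snap('scene','scene1.png');np.savez('scene1.npz',**s)
```

```text
(no output)
```

View pics/scene1.png

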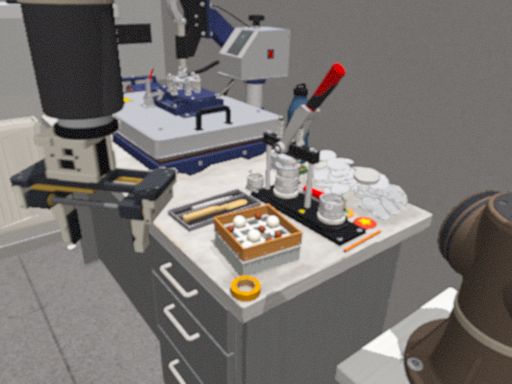

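Run:
```python
from h import *
s=dict(np.load('scene1.npz'));P=cloud(s);p,r=cur()
q=r.inv().apply((P-p).reshape(-1,3));m=(s['depth'].ravel()>0)&(abs(q[:,1])<.13)&(abs(q[:,2])<.08)&(q[:,0]>-.02)&(q[:,0]<.19)
q=q[m]
for x in np.arange(0,.19,.01):
    k=q[abs(q[:,0]-x)<.005]
    if len(k)<4: continue
    y=k[:,1]*1000;a=y[y>0];b=y[y<0];f=lambda v:np.percentile(v,[2,98]).round() if len(v)>3 else None
    print(round(x,3),'y+',f(a),'y-',f(b),'z',f(k[:,2]*1000),len(k))
cv2.imwrite('pics/grip.png',cv2.resize(s['color'][130:270,0:200,::-1],None,fx=4,fy=4,interpolation=cv2.INTER_CUBIC))
```

```text
0.0 y+ [ 1. 35.] y- [-35.  -0.] z [-14.  42.] 679
0.01 y+ [ 1. 35.] y- [-50.  -1.] z [ 6. 44.] 670
0.02 y+ [ 1. 16.] y- [-49.  -1.] z [-13.  44.] 332
0.03 y+ [ 1. 16.] y- [-51.  -1.] z [-16.  28.] 479
0.04 y+ [ 1. 15.] y- [-51.  -1.] z [-16.  28.] 527
0.05 y+ [ 1. 15.] y- [-51.  -2.] z [-19.  28.] 521
0.06 y+ [ 1. 15.] y- [-51.  -1.] z [-18.  30.] 595
0.07 y+ [ 5. 94.] y- [-97.  -3.] z [-27.  44.] 2597
0.08 y+ [ 2. 94.] y- [-95.  -2.] z [-20.  44.] 958
0.09 y+ [ 3. 92.] y- [-88.  -4.] z [ 5. 44.] 1153
0.1 y+ [ 5. 87.] y- [-88.  -6.] z [-27.  44.] 868
0.11 y+ [54. 87.] y- [-89. -49.] z [-30.  44.] 206
0.12 y+ [46. 64.] y- [-67. -49.] z [-2. 17.] 141
0.13 y+ [42. 63.] y- [-66. -46.] z [-5. 16.] 265
0.14 y+ [41. 61.] y- [-64. -46.] z [-4. 17.] 246
0.15 y+ [41. 59.] y- [-62. -46.] z [-5. 16.] 243
0.16 y+ [42. 57.] y- [-62. -46.] z [-5. 16.] 236
0.17 y+ [41. 57.] y- [-61. -46.] z [-5. 16.] 195
0.18 y+ None y- [-48. -47.] z [-2. 14.] 8
```

View pics/grip.png

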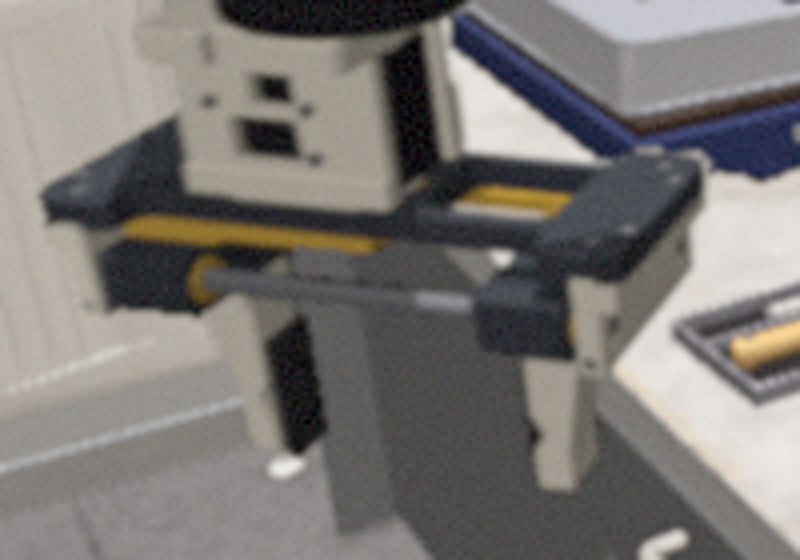

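```bash
cat >> h.py <<'E'
def grasp(T,al=10,yaw=-89,back=0):
    r=Rd(yaw);d=-r.as_matrix()[:,2];r=R.from_rotvec(d*al,degrees=True)*r;a=r.as_matrix()[:,0]
    return np.array(T)-(.178+back)*a,r
E
python3 - <<'E'
from h import *
p,r=grasp([.6465,.0793,.0125],back=.1);print(p)
a=plan(p,r,.03,step=.055)
p2,r2=grasp([.6465,.0793,.0125]);plan(p2,r2,.03,p0=a[0],R0=a[1])
E
```

```text
[0.5982 0.0785 0.2863]
8 rows; end [0.5982 0.0785 0.2863] [ 0.1738 -0.9846 -0.018   0.0028 -0.0178  0.9998 -0.9848 -0.1738 -0.0003]
0.0087,0.0066,-0.0469,5.1,0.4,-1.2,0.03, 0.009,0.0025,-0.0472,5.1,0.4,-1.3,0.03, 0.0092,-0.0014,-0.0473,5,0.4,-1.2,0.03, 0.0097,-0.0053,-0.0468,5.1,0.4,-1.2,0.03, 0.0101,-0.0093,-0.0462,5.1,0.4,-1.3,0.03, 0.0107,-0.0131,-0.045,5.1,0.4,-1.2,0.03, 0.0114,-0.0169,-0.0437,5.1,0.4,-1.3,0.03, 0.012,-0.0203,-0.0419,5,0.4,-1.2,0.03
3 rows; end [0.6156 0.0788 0.1878] [ 0.1738 -0.9846 -0.018   0.0028 -0.0178  0.9998 -0.9848 -0.1738 -0.0003]
0.0333,0,0,0,0,0,0.03, 0.0334,0,0,0,0,0,0.03, 0.0333,0,0,0,0,0,0.03
```

```bash
python3 -m inch '[0.0087,0.0066,-0.047,5.1,0.4,-1.2,0.03, 0.009,0.0025,-0.047,5.1,0.4,-1.3,0.03, 0.009,-0.0014,-0.047,5,0.4,-1.2,0.03, 0.0097,-0.0053,-0.047,5.1,0.4,-1.2,0.03, 0.01,-0.0093,-0.046,5.1,0.4,-1.3,0.03, 0.0107,-0.013,-0.045,5.1,0.4,-1.2,0.03, 0.0114,-0.017,-0.0437,5.1,0.4,-1.3,0.03, 0.012,-0.02,-0.042,5,0.4,-1.2,0.03, 0,0,0,0,0,0,0.03]'
python3 - <<'E'
from h import *
p,r=grasp([.6465,.0793,.0125],back=.05)
plan(p,r,.03,step=.055)
print(ctrl.get_obs()['joint_pos'])
E
```

```text
clock: 2.02
tool_pos: [0.6004, 0.0644, 0.2822]
orientation: [-89.8, 79.9, -0.3]
force: [-0.3, -0.1, -0.2]
opening: 0.03
1 rows; end [0.6069 0.0787 0.237 ] [ 0.1743 -0.9845 -0.0172  0.0027 -0.017   0.9999 -0.9847 -0.1743 -0.0003]
0.0456,0.0017,0.0143,-1.4,-0.2,0.1,0.03
[ 26.0564  17.1502 -25.1981   7.1619 -38.7646 -31.7257]
```

```bash
python3 -m inch '[0.023,0.001,0.007,-0.7,-0.1,0,0.03, 0.023,0.001,0.007,-0.7,-0.1,0,0.03, 0,0,0,0,0,0,0.03, 0,0,0,0,0,0,0.03]'
python3 - <<'E'
from h import *
p,r=grasp([.6465,.0793,.0125]);plan(p,r,.03,step=.02)
snap('scene','scene2.png');snap('top','top2.png')
E
```

```text
clock: 2.52
tool_pos: [0.6064, 0.0793, 0.2363]
orientation: [-90.2, 79.9, 0.9]
force: [-0.2, -0.9, 0.3]
opening: 0.03
3 rows; end [0.6156 0.0788 0.1878] [ 0.1741 -0.9846 -0.0173  0.0027 -0.0171  0.9999 -0.9847 -0.1741 -0.0003]
0.0165,-0.0002,-0.0002,0,0,0,0.03, 0.0164,-0.0001,-0.0002,0.1,0,0.1,0.03, 0.0165,-0.0002,-0.0002,0,0,0,0.03
```

View pics/scene2.png

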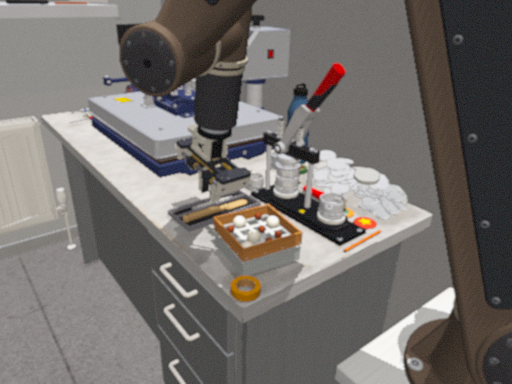

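View pics/top2.png

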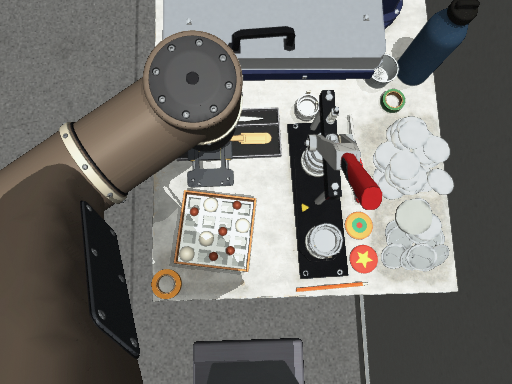

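```bash
python3 -m inch '[0.02,0,0,0,0,0,0.03, 0.018,0,0,0,0,0,0.03, 0.008,0,0,0,0,0,0.03, 0.003,0,0,0,0,0,0.03, 0,0,0,0,0,0,0.03]'
python3 - <<'E'
from h import *
p,r=cur();print(p+.178*r.as_matrix()[:,0])
snap('scene','scene3.png');s=snap('scene');cv2.imwrite('pics/s3z.png',cv2.resize(s['color'][110:260,140:300,::-1],None,fx=4,fy=4,interpolation=cv2.INTER_CUBIC))
E
```

```text
clock: 3.25
tool_pos: [0.6164, 0.08, 0.1921]
orientation: [-89.2, 79.4, 1.9]
force: [0.0, -1.0, -0.2]
opening: 0.0298
[0.6491 0.0811 0.0172]
```

View pics/s3z.png

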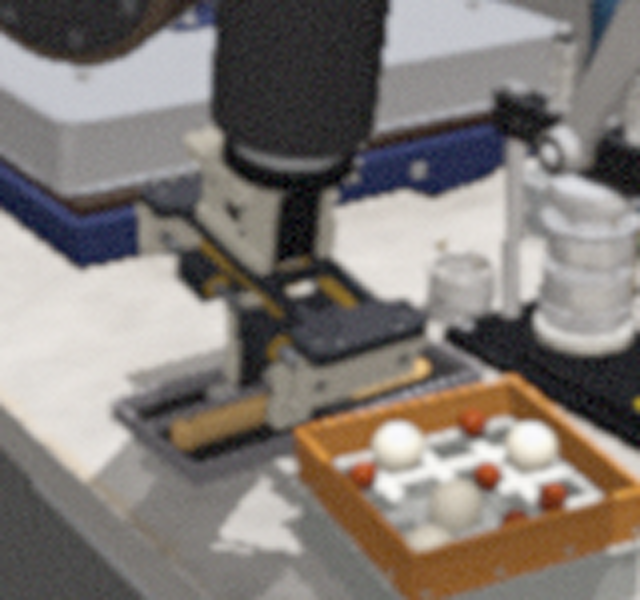

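```bash
python3 -m inch '[0.0045,0.0035,-0.001,0,0,0,0.03, 0,0,0,0,0,0,0.03]'
python3 - <<'E'
from h import *
p,r=cur();print(p+.178*r.as_matrix()[:,0]);plan(*grasp([.6465,.0793,.0125]),.03,step=.02)
E
```

```text
clock: 3.6
tool_pos: [0.6138, 0.079, 0.1877]
orientation: [-89.0, 79.4, 2.1]
force: [-0.6, -0.7, 0.5]
opening: 0.0302
[0.6466 0.0802 0.0128]
1 rows; end [0.6156 0.0788 0.1878] [ 0.1743 -0.9845 -0.0169  0.0031 -0.0166  0.9999 -0.9847 -0.1743  0.0002]
0.0002,-0.0018,-0.0002,0.1,0.2,0.6,0.03
```

Close.

```bash
python3 -m inch '[0,0,0,0,0,0,0.01, 0,0,0,0,0,0,0.0, 0,0,0,0,0,0,0.0, 0,0,0,0,0,0,0.0, 0,0,0,0,0,0,0.0]';python3 -m inch '[-0.01,0,0,0,0,0,0, -0.02,0,0,0,0,0,0, -0.03,0,0,0,0,0,0, -0.02,0,0,0,0,0,0, 0,0,0,0,0,0,0]'
python3 - <<'E'
from h import *
s=snap('scene');np.savez('scene4.npz',**s);cv2.imwrite('pics/s4z.png',cv2.resize(s['color'][110:260,140:300,::-1],None,fx=4,fy=4,interpolation=cv2.INTER_CUBIC))
print(ctrl.get_obs()['joint_pos'])
E
```

```text
clock: 4.22
tool_pos: [0.6143, 0.0793, 0.1883]
orientation: [-88.8, 79.3, 2.3]
force: [1.5, 1.0, 1.2]
opening: 0.0157
clock: 4.85
tool_pos: [0.5977, 0.0782, 0.2702]
orientation: [-89.0, 79.4, 2.1]
force: [-1.1, 1.5, -0.5]
opening: 0.0157
[ 27.4133  17.8105 -26.4868   7.5751 -36.4433 -32.0749]
```

View pics/s4z.png

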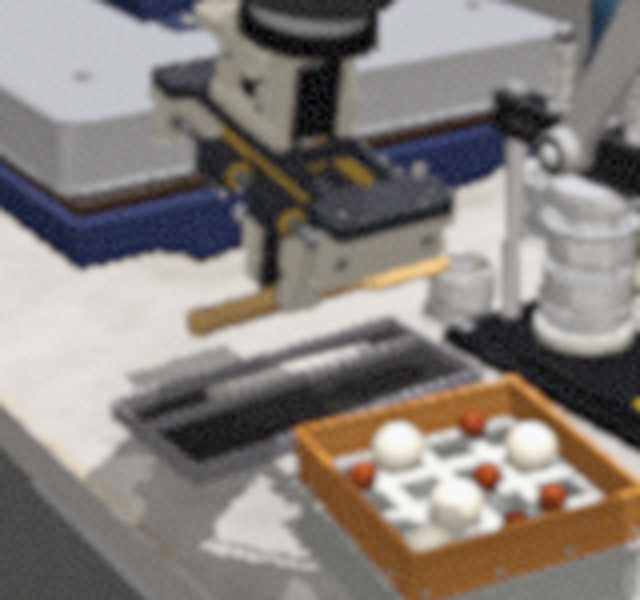

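Run:
```python
from h import *
s=dict(np.load('scene4.npz'));P=cloud(s);p,r=cur()
h=cv2.cvtColor(s['color'],cv2.COLOR_RGB2HSV)
q=r.inv().apply((P-p).reshape(-1,3)).reshape(P.shape)
m=(s['depth']>0)&(abs(q[...,0]-.18)<.02)&(abs(q[...,1])<.025)&(h[...,1]>70)&(h[...,0]>8)&(h[...,0]<30)
k=q[m]*1000
for z in range(-130,75,10):
    j=k[abs(k[:,2]-z)<5]
    if len(j)>2: print(z,len(j),'x',np.percentile(j[:,0],[5,50,95]).round(1),'y',np.percentile(j[:,1],[5,50,95]).round(1))
print(np.percentile(k[:,2],[0,1,99,100]))
```

```text
-120 3 x [179.8 180.  181. ] y [1.  1.3 5.9]
-110 10 x [179.3 180.3 181.5] y [-0.2  5.4 10.5]
-100 14 x [178.2 180.1 181.6] y [ 2.2  8.1 12.2]
-90 10 x [179.5 180.7 181.4] y [ 2.5  6.8 10.8]
-80 11 x [177.  180.4 181.5] y [ 0.2  8.  10.4]
-70 10 x [178.5 180.1 181. ] y [ 2.   7.7 11.9]
-60 11 x [176.5 179.2 180.6] y [ 3.8  6.9 10.5]
-50 6 x [177.5 179.2 180.2] y [3.6 5.8 6.5]
-40 5 x [178.1 178.7 180.8] y [3.3 4.4 5.5]
-30 4 x [177.7 179.8 181.2] y [3.6 4.8 5.5]
0 3 x [171.6 171.6 173.1] y [-9.7 -9.2 -6.4]
10 19 x [169.3 171.3 178.1] y [-5.3  4.   6.7]
20 21 x [169.3 173.2 178.8] y [0.9 5.5 6.5]
30 20 x [170.5 173.6 179.6] y [1.1 5.1 7. ]
40 21 x [170.3 172.4 179.1] y [0.7 5.  7.8]
50 19 x [169.9 175.2 178.7] y [2.1 5.1 7.4]
60 21 x [170.  173.6 179.4] y [0.5 4.5 7.2]
[-119.8768 -115.4646   61.156    62.0183]
```

```bash
cat >> h.py <<'E'
TT=np.array([.1835,0,-.121])
def Rt(yaw,th):
    r=Rd(yaw);d=-r.as_matrix()[:,2];ax=np.cross(d,[0,0,-1.]);return R.from_rotvec(ax*th,degrees=True)*r
SY=-8.04
def S2W(x,y,z): # sieve mm -> world m
    c,s_=np.cos(YAW),np.sin(YAW);return np.array([C[0]+(c*x-s_*y)/1e3,C[1]+(s_*x+c*y)/1e3,z/1e3])
def tip(x,y,z,th=55,yaw=SY):
    r=Rt(yaw,th);return S2W(x,y,z)-r.apply(TT),r
def tipnow():
    p,r=cur();w=p+r.apply(TT);c,s_=np.cos(YAW),np.sin(YAW);v=w[:2]-C
    return np.array([c*v[0]+s_*v[1],-s_*v[0]+c*v[1],w[2]])*1e3
def check(p1,R1,n=10):
    p0,R0=cur();rv=(R0.inv()*R1).as_rotvec()
    for i in range(n+1):
        p=p0+(p1-p0)*i/n;r=R0*R.from_rotvec(rv*i/n);print(i,p,'tip',p+r.apply(TT),'end',p+r.apply([.178,0,.064]),'appr',r.as_matrix()[:,0])
E
python3 - <<'E'
from h import *
p,r=tip(0,0,130);print(p);check(p,r);
E
```

```text
[0.5394 0.0633 0.3344]
0 [0.5975 0.0781 0.2693] tip [ 0.6332 -0.0417  0.0885] end [0.6287 0.1432 0.0945] appr [ 0.1821  0.0062 -0.9833]
1 [0.5917 0.0766 0.2758] tip [ 0.6273 -0.026   0.0847] end [0.5985 0.1558 0.1042] appr [ 0.0933  0.0905 -0.9915]
2 [0.5859 0.0751 0.2823] tip [ 0.6182 -0.0099  0.0822] end [0.567  0.1646 0.1167] appr [-0.0065  0.1619 -0.9868]
3 [0.5801 0.0736 0.2888] tip [0.606  0.0061 0.0813] end [0.535  0.1694 0.132 ] appr [-0.1141  0.2181 -0.9692]
4 [0.5743 0.0722 0.2953] tip [0.5908 0.0215 0.0821] end [0.5033 0.1698 0.1497] appr [-0.2264  0.2577 -0.9393]
5 [0.5685 0.0707 0.3018] tip [0.573  0.0357 0.0849] end [0.4726 0.166  0.1696] appr [-0.34    0.2792 -0.898 ]
6 [0.5627 0.0692 0.3083] tip [0.553  0.0482 0.0898] end [0.4436 0.1579 0.1911] appr [-0.4513  0.2822 -0.8466]
7 [0.5568 0.0677 0.3148] tip [0.531  0.0587 0.0968] end [0.4172 0.1458 0.2139] appr [-0.5572  0.2665 -0.7865]
8 [0.551  0.0662 0.3214] tip [0.5078 0.0668 0.1059] end [0.3939 0.1299 0.2374] appr [-0.6543  0.2325 -0.7196]
9 [0.5452 0.0648 0.3279] tip [0.4837 0.0721 0.117 ] end [0.3743 0.1107 0.2612] appr [-0.7398  0.1814 -0.6479]
10 [0.5394 0.0633 0.3344] tip [0.4593 0.0746 0.13  ] end [0.3587 0.0888 0.2847] appr [-0.8111  0.1146 -0.5736]
```

Run:
```python
from h import *
p,r=tip(0,0,150);p0,r0=cur();p0=p0+[-.0,0,.04]
print(np.round(r0.inv().apply([0,0,.04]),4));plan(p,r,0,rs=8,p0=p0,R0=r0)
```

```text
[-0.0393 -0.0073  0.0001]
13 rows; end [0.5394 0.0633 0.3544] [-0.8114 -0.139  -0.5677  0.1139 -0.9903  0.0797 -0.5733  0.0001  0.8194]
-0.0042,0.0038,-0.001,-5.4,-4,3.6,0, -0.0041,0.0041,-0.0004,-5.4,-4.1,3.6,0, -0.0037,0.0044,0.0003,-5.5,-4,3.7,0, -0.0035,0.0045,0.0009,-5.4,-4,3.6,0, -0.003,0.0046,0.0017,-5.4,-4,3.6,0, -0.0027,0.0046,0.0022,-5.4,-4.1,3.6,0, -0.0021,0.0045,0.0029,-5.4,-4,3.6,0, -0.0017,0.0044,0.0034,-5.5,-4,3.7,0, -0.0011,0.004,0.004,-5.4,-4.1,3.6,0, -0.0006,0.0038,0.0043,-5.4,-4,3.6,0, 0,0.0033,0.0047,-5.4,-4,3.6,0, 0.0004,0.0029,0.005,-5.5,-4,3.6,0, 0.001,0.0023,0.0052,-5.4,-4.1,3.7,0
```

```bash
python3 -m inch '[-0.02,-0.004,0,0,0,0,0, -0.02,-0.004,0,0,0,0,0, -0.004,0.004,-0.001,-5.4,-4,3.6,0, -0.004,0.004,0,-5.4,-4,3.6,0, -0.0037,0.0044,0,-5.4,-4,3.6,0, -0.0035,0.0045,0.001,-5.4,-4,3.6,0, -0.003,0.0045,0.0017,-5.4,-4,3.6,0, -0.0027,0.0045,0.002,-5.4,-4,3.6,0]'
python3 - <<'E'
from h import *
print(ctrl.get_obs()['joint_pos']);p,r=tip(0,0,150);plan(p,r,0,rs=8)
E
```

```text
clock: 5.9
tool_pos: [0.5681, 0.0709, 0.3243]
orientation: [12.6, 65.1, 139.6]
force: [-0.3, 0.3, -0.6]
opening: 0.0156
[ 17.8715  20.8093  -3.6457 -21.3674 -80.009   25.527 ]
7 rows; end [0.5394 0.0633 0.3543] [-0.811  -0.1394 -0.5682  0.114  -0.9902  0.0802 -0.5739  0.0002  0.8189]
-0.0029,0.0043,0.0031,-5.3,-3.9,3.5,0, -0.0023,0.0041,0.0037,-5.4,-3.8,3.5,0, -0.0019,0.0039,0.0043,-5.3,-3.9,3.4,0, -0.0014,0.0035,0.0047,-5.3,-3.8,3.5,0, -0.0008,0.0032,0.005,-5.3,-3.9,3.5,0, -0.0003,0.0027,0.0054,-5.4,-3.9,3.5,0, 0.0003,0.0022,0.0056,-5.3,-3.8,3.5,0
```

```bash
python3 -m inch '[-0.003,0.004,0.003,-5.3,-3.9,3.5,0, -0.002,0.004,0.004,-5.4,-3.9,3.5,0, -0.002,0.004,0.004,-5.3,-3.9,3.5,0, -0.0014,0.0035,0.0047,-5.3,-3.9,3.5,0, -0.001,0.003,0.005,-5.3,-3.9,3.5,0, 0,0.003,0.005,-5.3,-3.9,3.5,0, 0,0.002,0.005,-5.3,-3.9,3.5,0, 0,0,0,0,0,0,0]'
python3 - <<'E'
from h import *
print(ctrl.get_obs()['joint_pos'],tipnow());p,r=tip(0,0,110);plan(p,r,0,rs=8)
s=snap('top','top5.png');np.savez('top5.npz',**s);s=snap('scene','scene5.png');np.savez('scene5.npz',**s)
E
```

```text
clock: 6.9
tool_pos: [0.5404, 0.0618, 0.3448]
orientation: [-0.3, 33.0, 172.8]
force: [0.2, 1.4, -0.1]
opening: 0.0152
[  17.6885   29.8349    4.518   -23.394  -117.0882   65.0112] [ -6.0497  -1.9056 143.4844]
1 rows; end [0.5394 0.0633 0.3144] [-0.8105 -0.1404 -0.5686  0.115  -0.9901  0.0805 -0.5743 -0.0002  0.8187]
0.0176,-0.0012,-0.0249,0.8,2.1,-0.7,0
```

View pics/top5.png

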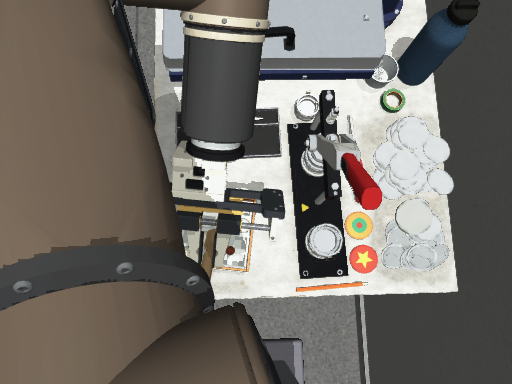

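View pics/scene5.png

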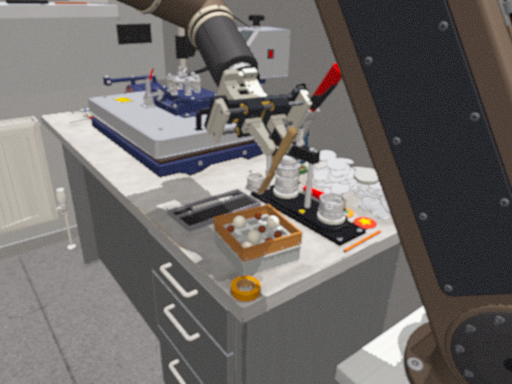

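Run:
```python
from h import *
s=dict(np.load('scene5.npz'));P=cloud(s);p,r=cur()
h=cv2.cvtColor(s['color'],cv2.COLOR_RGB2HSV)
q=r.inv().apply((P-p).reshape(-1,3)).reshape(P.shape)
m=(s['depth']>0)&(abs(q[...,0]-.18)<.03)&(abs(q[...,1])<.03)&(q[...,2]<-.02)&(q[...,2]>-.15)&(h[...,1]>70)&(h[...,0]>8)&(h[...,0]<30)
k=q[m]*1000
for z in range(-130,-20,10):
    j=k[abs(k[:,2]-z)<5]
    if len(j)>2: print(z,len(j),'x',np.percentile(j[:,0],[5,50,95]).round(1),'y',np.percentile(j[:,1],[5,50,95]).round(1))
print(k[:,2].min())
cv2.imwrite('pics/s5z.png',cv2.resize(s['color'][90:280,190:320,::-1],None,fx=3,fy=3,interpolation=cv2.INTER_CUBIC))
```

```text
-120 7 x [184.5 186.5 187.9] y [-6.7  0.5  7.3]
-110 15 x [185.  187.3 188.5] y [-8.7 -1.3  7.2]
-100 20 x [185.3 187.3 188.9] y [-10.9  -3.1   7.3]
-90 16 x [185.6 187.2 188.7] y [-9.8 -0.9  6.4]
-80 20 x [185.9 187.6 188.6] y [-9.6 -3.9  6.3]
-70 19 x [185.8 187.3 189. ] y [-10.3  -2.6   6.2]
-60 21 x [185.5 186.9 188.1] y [-8.4 -3.8  7. ]
-50 24 x [182.8 186.3 187.3] y [-6.  -3.6  2.8]
-40 16 x [182.7 185.8 187.6] y [-5.7 -3.9  0.9]
-30 21 x [181.3 185.6 187.7] y [-5.5 -3.8  1.4]
-120.51664815121556
```

View pics/s5z.png

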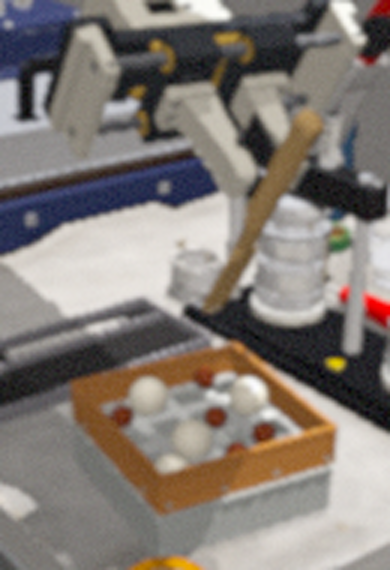

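```bash
cat >> h.py <<'E'
TT=np.array([.1845,-.001,-.1215])
def go(*wps,step=.02,th=55,yaw=SY):
    p,r=cur();print('now',tipnow())
    for w in wps:
        t=tip(*w[:3],th=th,yaw=yaw);p,r=plan(t[0],t[1],0,step=w[3] if len(w)>3 else step,p0=p,R0=r,rs=8)
E
python3 - <<'E'
from h import *
go((14,45,85,.04),(14,45,49,.02))
E
```

```text
now [ -5.9629  -0.975  143.0008]
2 rows; end [0.5599 0.1048 0.2903] [-0.8109 -0.14   -0.5681  0.1149 -0.9902  0.0799 -0.5737 -0.0005  0.8191]
0.0093,-0.0226,-0.027,0.4,0.9,-0.3,0, 0.0099,-0.0226,-0.0267,0.3,1,-0.3,0
2 rows; end [0.56   0.1048 0.2544] [-0.8109 -0.14   -0.5681  0.1149 -0.9902  0.0799 -0.5737 -0.0005  0.8191]
0.0103,0,-0.0147,0,0,0,0, 0.0103,0,-0.0148,0,0,0,0
```

```bash
python3 -m inch '[0.009,-0.0226,-0.027,0.4,0.9,-0.3,0, 0.01,-0.0226,-0.027,0.4,1,-0.3,0, 0,0,0,0,0,0,0]'
python3 - <<'E'
from h import *
go((14,45,70),(14,45,49))
E
```

```text
clock: 7.38
tool_pos: [0.5613, 0.1051, 0.2894]
orientation: [0.2, 35.5, 171.5]
force: [-0.9, 0.1, -0.8]
opening: 0.0153
now [17.0304 45.7147 83.3997]
1 rows; end [0.56   0.1048 0.2754] [-0.8114 -0.1397 -0.5676  0.1139 -0.9902  0.0809 -0.5733  0.0009  0.8193]
0.0092,0.0005,-0.0107,-0.4,-0.5,0.4,0
2 rows; end [0.5599 0.1049 0.2544] [-0.8114 -0.1397 -0.5676  0.1139 -0.9902  0.0809 -0.5733  0.0009  0.8193]
0.006,0,-0.0086,0,0,0,0, 0.0061,-0.0001,-0.0086,0,0,0,0
```

```bash
python3 -m inch '[0.009,0.0005,-0.011,-0.4,-0.5,0.4,0, 0.006,0,-0.0086,0,0,0,0, 0.006,0,-0.0086,0,0,0,0, 0,0,0,0,0,0,0]'
python3 - <<'E'
from h import *
print(tipnow())
s=snap('scene');cv2.imwrite('pics/s6z.png',cv2.resize(s['color'][90:280,190:320,::-1],None,fx=3,fy=3,interpolation=cv2.INTER_CUBIC))
E
```

```text
clock: 7.88
tool_pos: [0.5602, 0.1031, 0.2533]
orientation: [0.1, 35.1, 171.9]
force: [-0.2, -0.9, -0.2]
opening: 0.0153
[14.8302 43.2686 47.8409]
```

View pics/s6z.png

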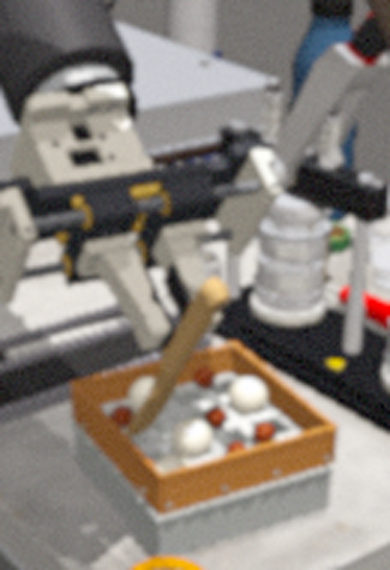

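```bash
python3 -m inch '[-0.0041,0,-0.0029,0,0,0,0, -0.0041,0,-0.0029,0,0,0,0, -0.0041,0,-0.0029,0,0,0,0, -0.0041,0,-0.0029,0,0,0,0, 0,0,0,0,0,0,0]'
python3 - <<'E'
from h import *
print(tipnow())
s=snap('scene');cv2.imwrite('pics/s7z.png',cv2.resize(s['color'][90:280,190:320,::-1],None,fx=3,fy=3,interpolation=cv2.INTER_CUBIC))
E
```

```text
clock: 8.55
tool_pos: [0.5824, 0.1, 0.2552]
orientation: [0.0, 35.3, 171.8]
force: [-0.3, -0.9, -1.2]
opening: 0.0156
[37.93   43.4888 49.3923]
```

View pics/s7z.png

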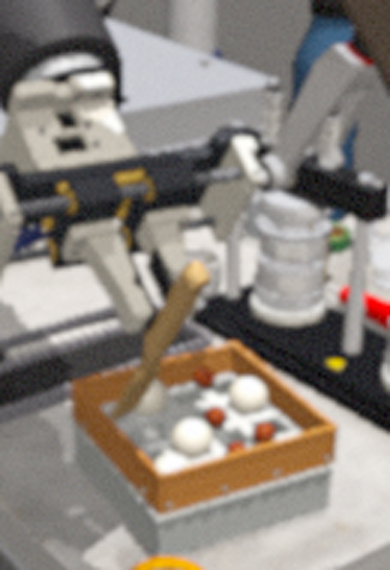

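```bash
python3 -m inch '[-0.012,0,0.016,0,0,0,0, -0.012,0,0.016,0,0,0,0, 0,0,0,0,0,0,0]'
python3 - <<'E'
from h import *
go((-17,-14,85,.03))
s=snap('scene');cv2.imwrite('pics/s8z.png',cv2.resize(s['color'][90:280,190:320,::-1],None,fx=3,fy=3,interpolation=cv2.INTER_CUBIC))
E
```

```text
clock: 8.98
tool_pos: [0.5834, 0.0999, 0.2991]
orientation: [-0.0, 35.4, 171.9]
force: [0.3, -0.8, -1.1]
opening: 0.0155
now [39.1753 43.5439 93.2383]
3 rows; end [0.521  0.0508 0.2904] [-0.8115 -0.14   -0.5673  0.1143 -0.9902  0.0808 -0.573   0.0007  0.8196]
0.0166,0.0192,0.0082,0,-0.1,0,0, 0.0166,0.0191,0.0082,0,-0.1,0.1,0, 0.0166,0.0191,0.0081,0,-0.2,0,0
```

View pics/s8z.png

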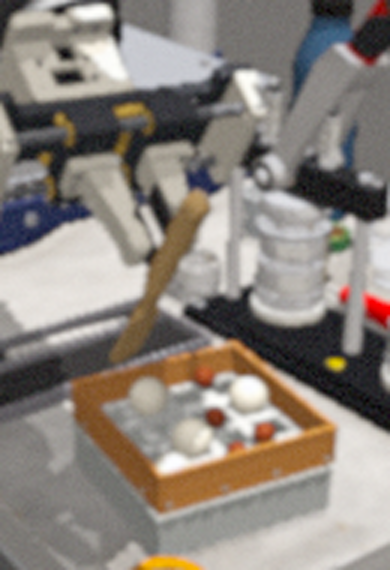

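```bash
python3 -m inch '[0.0166,0.019,0.008,0,-0.1,0,0, 0.0166,0.019,0.008,0,-0.1,0,0, 0.016,0.018,0.008,0,-0.2,0,0, 0,0,0,0,0,0,0]'
python3 - <<'E'
from h import *
go((-18,-14,70),(-18,-14,49))
E
```

```text
clock: 9.52
tool_pos: [0.5191, 0.0511, 0.2884]
orientation: [-0.0, 34.8, 171.8]
force: [0.9, -0.9, -0.0]
opening: 0.0158
now [-19.5255 -13.6322  83.2795]
1 rows; end [0.52   0.0509 0.2753] [-0.8107 -0.1401 -0.5685  0.1145 -0.9901  0.0808 -0.5742  0.0005  0.8187]
0.0067,0.0001,-0.0113,0,0.2,0.1,0
2 rows; end [0.5201 0.0509 0.2543] [-0.8107 -0.1401 -0.5685  0.1145 -0.9901  0.0808 -0.5742  0.0005  0.8187]
0.006,0,-0.0086,0,0,0,0, 0.006,0,-0.0086,0,0,0,0
```

Descend, then push +x by ~20 mm.

```bash
python3 -m inch '[0.0067,0,-0.0113,0,0.2,0,0, 0.006,0,-0.0086,0,0,0,0, 0.0055,0,-0.008,0,0,0,0, 0,0,0,0,0,0,0]'
python3 - <<'E'
from h import *
print(tipnow())
s=snap('scene');cv2.imwrite('pics/s9z.png',cv2.resize(s['color'][90:280,190:320,::-1],None,fx=3,fy=3,interpolation=cv2.INTER_CUBIC))
E
```

```text
clock: 10.02
tool_pos: [0.5212, 0.052, 0.2515]
orientation: [-0.0, 35.0, 171.9]
force: [-0.2, -0.2, -1.1]
opening: 0.0158
[-16.9542 -12.5732  46.0836]
```

View pics/s9z.png

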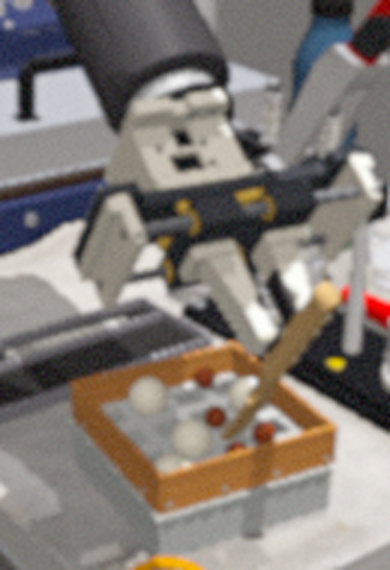

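```bash
python3 -m inch '[-0.0046,0,-0.0021,0,0,0,0, -0.0046,0,-0.0021,0,0,0,0, -0.0041,0,-0.0029,0,0,0,0, -0.0041,0,-0.0029,0,0,0,0, 0,0,0,0,0,0,0]'
python3 - <<'E'
from h import *
print(tipnow())
s=snap('scene');cv2.imwrite('pics/s10z.png',cv2.resize(s['color'][90:280,190:320,::-1],None,fx=3,fy=3,interpolation=cv2.INTER_CUBIC))
E
```

```text
clock: 10.7
tool_pos: [0.5432, 0.049, 0.2548]
orientation: [-0.1, 35.2, 171.9]
force: [-0.1, -0.8, -1.0]
opening: 0.0153
[  5.871  -12.2865  49.2272]
```

View pics/s10z.png

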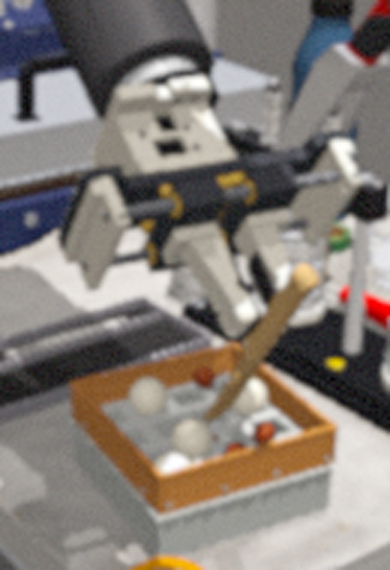

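```bash
python3 -m inch '[-0.012,0,0.016,0,0,0,0, -0.01,0,0.014,0,0,0,0, -0.0164,0,-0.0115,0,0,0,0, -0.0164,0,-0.0115,0,0,0,0, 0,0,0,0,0,0,0]'
python3 - <<'E'
from h import *
go((51,-11.5,72),(51,-11.5,50))
E
```

```text
clock: 11.38
tool_pos: [0.5841, 0.0432, 0.3003]
orientation: [-0.2, 35.4, 171.8]
force: [-1.0, -0.1, -1.1]
opening: 0.0158
now [ 48.1444 -12.0687  94.2888]
2 rows; end [0.5887 0.0437 0.2773] [-0.8107 -0.1394 -0.5687  0.1143 -0.9902  0.0797 -0.5743 -0.0004  0.8187]
0.0048,-0.0005,-0.0106,0.1,-0.2,0,0, 0.0048,-0.0006,-0.0107,0,-0.2,0.1,0
2 rows; end [0.5887 0.0437 0.2553] [-0.8107 -0.1394 -0.5687  0.1143 -0.9902  0.0797 -0.5743 -0.0004  0.8187]
0.0063,0,-0.009,0,0,0,0, 0.0064,0,-0.009,0,0,0,0
```

```bash
python3 -m inch '[0.0048,-0.0005,-0.0106,0,-0.2,0,0, 0.0048,-0.0005,-0.0106,0,-0.2,0,0, 0,0,0,0,0,0,0]'
python3 - <<'E'
from h import *
go((51,-11.5,50))
s=snap('scene');cv2.imwrite('pics/s11z.png',cv2.resize(s['color'][90:280,190:320,::-1],None,fx=3,fy=3,interpolation=cv2.INTER_CUBIC))
E
```

```text
clock: 11.75
tool_pos: [0.5877, 0.0439, 0.2769]
orientation: [-0.2, 35.0, 171.8]
force: [-0.7, 0.8, -0.5]
opening: 0.0156
now [ 50.0413 -10.7345  71.5411]
2 rows; end [0.5887 0.0437 0.2553] [-0.8109 -0.1403 -0.5681  0.1147 -0.9901  0.0808 -0.5739  0.0004  0.819 ]
0.0058,0.0001,-0.0091,0.1,0,0.1,0, 0.0057,0,-0.0092,0.1,0,0,0
```

View pics/s11z.png

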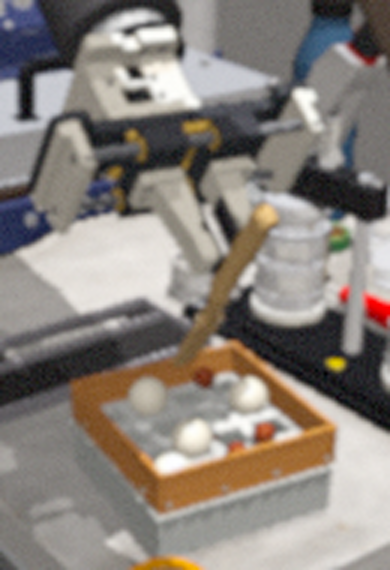

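Blade tip at (180,365), between the cream ball (147,395) and brown R0 (204,377). Descend and push −y.

```bash
python3 -m inch '[0.0058,0,-0.009,0,0,0,0, 0.0055,0,-0.0085,0,0,0,0, 0,0,0,0,0,0,0]'
python3 - <<'E'
from h import *
print(tipnow())
E
python3 -m inch '[0,0.005,0,0,0,0,0, 0,0.005,0,0,0,0,0, 0,0.005,0,0,0,0,0, 0,0,0,0,0,0,0]'
python3 - <<'E'
from h import *
print(tipnow())
s=snap('scene');cv2.imwrite('pics/s12z.png',cv2.resize(s['color'][90:280,190:320,::-1],None,fx=3,fy=3,interpolation=cv2.INTER_CUBIC))
E
```

```text
clock: 12.18
tool_pos: [0.5884, 0.044, 0.255]
orientation: [-0.2, 35.0, 171.8]
force: [-0.1, 1.2, -0.6]
opening: 0.0156
[ 50.8092 -10.6233  49.637 ]
clock: 12.68
tool_pos: [0.5863, 0.0278, 0.2556]
orientation: [-0.2, 35.1, 171.8]
force: [0.2, -0.2, -1.2]
opening: 0.0154
[ 51.1577 -26.9399  50.1557]
```

View pics/s12z.png

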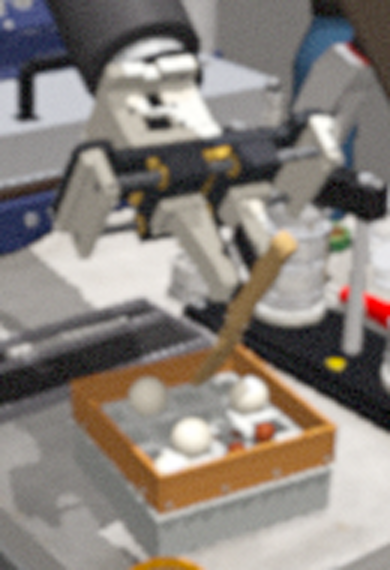

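```bash
python3 -m inch '[-0.012,0,0.016,0,0,0,0, -0.01,0,0.014,0,0,0,0, 0.0246,-0.006,0.0172,0,0,0,0, 0.0246,-0.006,0.0172,0,0,0,0, 0,0,0,0,0,0,0]'
python3 - <<'E'
from h import *
go((-23,-11.5,72),(-23,-11.5,49))
s=snap('scene');cv2.imwrite('pics/s13z.png',cv2.resize(s['color'][90:280,190:320,::-1],None,fx=3,fy=3,interpolation=cv2.INTER_CUBIC))
E
```

```text
clock: 13.35
tool_pos: [0.5288, 0.0486, 0.3]
orientation: [-0.4, 35.4, 171.8]
force: [1.3, -0.1, -1.0]
opening: 0.0157
now [ -7.5132 -13.9768  94.0239]
2 rows; end [0.5154 0.0541 0.2773] [-0.8108 -0.1403 -0.5682  0.1151 -0.9901  0.0802 -0.5738 -0.0004  0.819 ]
0.0123,-0.0017,-0.0052,0.2,-0.2,0.1,0, 0.0122,-0.0018,-0.0052,0.1,-0.2,0,0
2 rows; end [0.5154 0.0541 0.2543] [-0.8108 -0.1403 -0.5682  0.1151 -0.9901  0.0802 -0.5738 -0.0004  0.819 ]
0.0066,0,-0.0094,0,0,0,0, 0.0066,0,-0.0094,0,0,0,0
```

View pics/s13z.png

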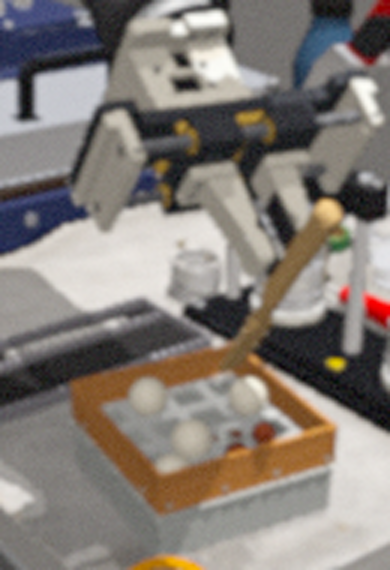

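```bash
python3 -m inch '[0.0123,-0.0017,-0.005,0.2,-0.2,0,0, 0.0122,-0.0017,-0.005,0,-0.2,0,0, 0,0,0,0,0,0,0]'
python3 - <<'E'
from h import *
go((-23,-11.5,49))
E
```

```text
clock: 13.78
tool_pos: [0.5162, 0.0539, 0.2763]
orientation: [-0.2, 35.1, 171.8]
force: [0.5, -1.1, -0.2]
opening: 0.0154
now [-21.9628 -10.8991  70.8536]
2 rows; end [0.5154 0.054  0.2544] [-0.8114 -0.1397 -0.5675  0.114  -0.9902  0.0808 -0.5732  0.0008  0.8194]
0.0066,0,-0.0088,0,0,0.1,0, 0.0066,0,-0.0087,0.1,-0.1,0.1,0
```

```bash
python3 -m inch '[0.0066,0,-0.0088,0,0,0.1,0, 0.006,0,-0.008,0,0,0,0, 0,0,0,0,0,0,0]'
python3 - <<'E'
from h import *
print(tipnow())
E
python3 -m inch '[0,0.005,0,0,0,0,0, 0,0.005,0,0,0,0,0, 0,0.005,0,0,0,0,0, 0,0,0,0,0,0,0]'
python3 - <<'E'
from h import *
print(tipnow())
s=snap('scene');cv2.imwrite('pics/s14z.png',cv2.resize(s['color'][180:280,190:320,::-1],None,fx=5,fy=5,interpolation=cv2.INTER_CUBIC))
E
```

```text
clock: 14.15
tool_pos: [0.5158, 0.0538, 0.2529]
orientation: [-0.0, 35.0, 171.9]
force: [0.1, -0.0, 0.1]
opening: 0.0158
[-22.5567 -11.4911  47.5709]
clock: 14.65
tool_pos: [0.5141, 0.0376, 0.2537]
orientation: [-0.1, 35.1, 171.9]
force: [0.3, 0.2, -0.4]
opening: 0.0159
[-21.7504 -27.7547  48.2203]
```

View pics/s14z.png

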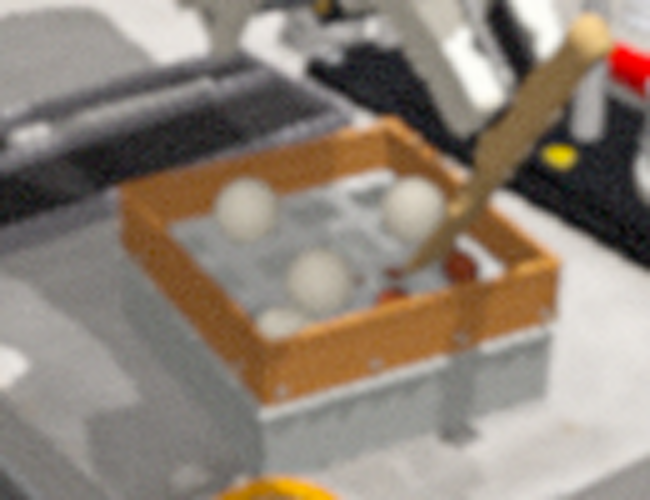

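```bash
python3 -m inch '[0,0.005,0,0,0,0,0, 0,0.005,0,0,0,0,0, 0,0,0,0,0,0,0]'
python3 - <<'E'
from h import *
print(tipnow())
s=snap('scene');cv2.imwrite('pics/s15z.png',cv2.resize(s['color'][180:280,190:320,::-1],None,fx=5,fy=5,interpolation=cv2.INTER_CUBIC))
E
```

```text
clock: 15.08
tool_pos: [0.5126, 0.0272, 0.2539]
orientation: [-0.1, 35.1, 171.9]
force: [0.5, -0.2, -0.0]
opening: 0.0154
[-21.7024 -38.1974  48.3703]
```

View pics/s15z.png

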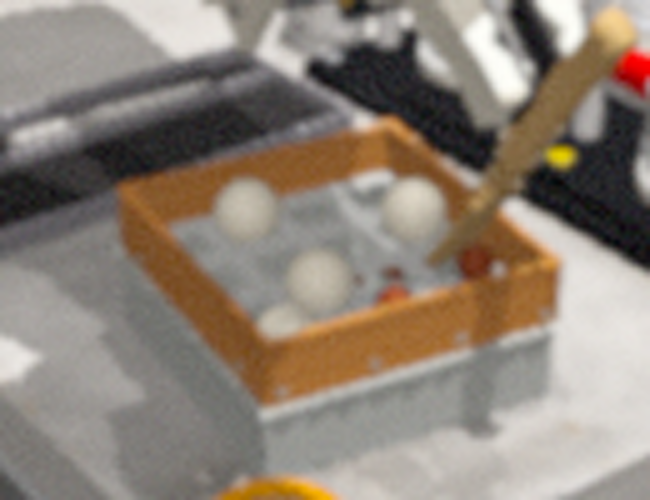

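Run:
```python
from h import *
s=snap('scene')
for b in balls(s,C,YAW): print(*b)
P=cloud(s);v=180+262//5;u=190+476//5
w=P[v,u];c,s_=np.cos(YAW),np.sin(YAW);d=w[:2]-C;print(c*d[0]+s_*d[1],-s_*d[0]+c*d[1],w[2])
```

```text
cream 109 [49.8 14.7 51.9] 2.3
cream 111 [ 17.4 -49.5  51.7] 84.3
cream 113 [-14.9  14.9  51.8] 6.3
cream 9 [-38.5 -37.6  51. ] 18.1
cream 57 [-60.9  52.   56.5] 4.5
-0.03918340850586697 -0.04592003535067342 0.057675684364182134
```

```bash
python3 -m inch '[-0.0065,0,-0.0046,0,0,0,0, 0,0.004,0,0,0,0,0, 0,0.005,0,0,0,0,0, 0,0,0,0,0,0,0]'
python3 - <<'E'
from h import *
go((-36,-47,49,.006))
E
```

```text
clock: 15.68
tool_pos: [0.5198, 0.017, 0.2535]
orientation: [-0.1, 35.1, 171.9]
force: [0.6, -0.0, -0.2]
opening: 0.0157
now [-13.1508 -47.3874  47.9972]
4 rows; end [0.4975 0.0207 0.2543] [-0.8112 -0.1407 -0.5676  0.1151 -0.9901  0.0809 -0.5733  0.0003  0.8193]
0.0045,-0.0002,0.0034,0,0,0,0, 0.0045,-0.0001,0.0034,0,0,0,0, 0.0045,-0.0002,0.0035,0,-0.1,0,0, 0.0045,-0.0001,0.0034,0.1,0,0,0
```

```bash
python3 -m inch '[0.0045,0,0.0034,0,0,0,0, 0.0045,0,0.0034,0,0,0,0, 0.0045,0,0.0034,0,0,0,0, 0.0045,0,0.0034,0,0,0,0, 0,0,0,0,0,0,0]'
python3 - <<'E'
from h import *
print(tipnow())
s=snap('scene');cv2.imwrite('pics/s16z.png',cv2.resize(s['color'][180:280,190:320,::-1],None,fx=5,fy=5,interpolation=cv2.INTER_CUBIC))
E
```

```text
clock: 16.3
tool_pos: [0.4954, 0.0205, 0.2546]
orientation: [-0.1, 35.1, 171.9]
force: [0.2, 0.2, -0.8]
opening: 0.0156
[-37.8317 -47.2085  49.1508]
```

View pics/s16z.png

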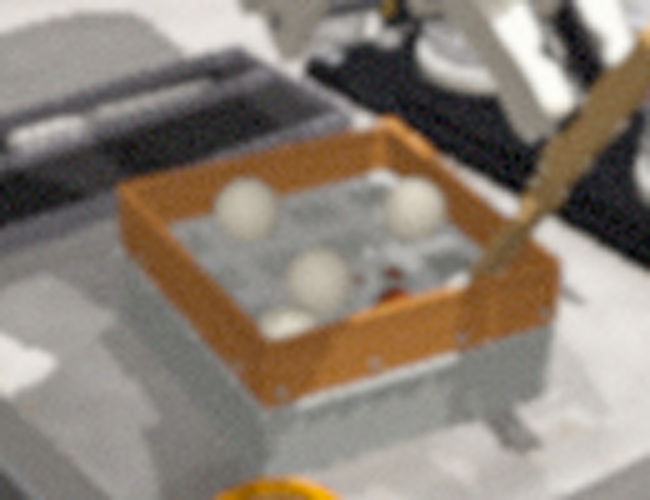

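```bash
python3 -m inch '[-0.012,0,0.016,0,0,0,0, -0.012,0,0.016,0,0,0,0, 0,-0.01,0,0,0,0,0, 0,-0.01,0,0,0,0,0, 0,0,0,0,0,0,0]'
python3 - <<'E'
from h import *
go((-42,-26,72),(-42,-26,50))
s=snap('scene');cv2.imwrite('pics/s17z.png',cv2.resize(s['color'][180:280,190:320,::-1],None,fx=5,fy=5,interpolation=cv2.INTER_CUBIC))
E
```

```text
clock: 16.98
tool_pos: [0.5, 0.0416, 0.294]
orientation: [-0.1, 35.0, 171.9]
force: [-0.3, 0.2, -0.9]
opening: 0.0159
now [-36.5413 -25.7893  88.6304]
1 rows; end [0.4946 0.0424 0.2773] [-0.811  -0.1398 -0.568   0.115  -0.9902  0.0794 -0.5736 -0.0009  0.8192]
0.014,0,-0.0105,0,0,0,0
2 rows; end [0.4946 0.0423 0.2554] [-0.811  -0.1398 -0.568   0.115  -0.9902  0.0794 -0.5736 -0.0009  0.8192]
0.0063,0,-0.009,0,0,0,0, 0.0063,0.0001,-0.009,0,0,0,0
```

View pics/s17z.png

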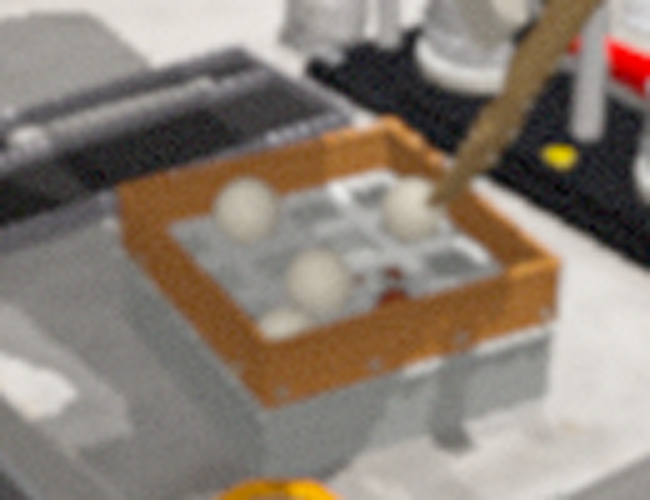

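R3 is gone; only R4 at (391,294) remains, plus a dropped ball seen through an opening at (392,272).

```bash
python3 -m inch '[0.007,0,-0.005,0,0,0,0, 0.007,0,-0.005,0,0,0,0, 0.006,0,-0.009,0,0,0,0, 0.006,0,-0.009,0,0,0,0, 0,0,0,0,0,0,0]'
python3 - <<'E'
from h import *
print(tipnow())
s=snap('scene');cv2.imwrite('pics/s18z.png',cv2.resize(s['color'][180:280,190:320,::-1],None,fx=5,fy=5,interpolation=cv2.INTER_CUBIC))
E
```

```text
clock: 17.65
tool_pos: [0.4937, 0.0417, 0.2516]
orientation: [0.1, 34.8, 172.0]
force: [0.9, -0.4, -0.7]
opening: 0.0157
[-43.527  -26.9446  46.5109]
```

View pics/s18z.png

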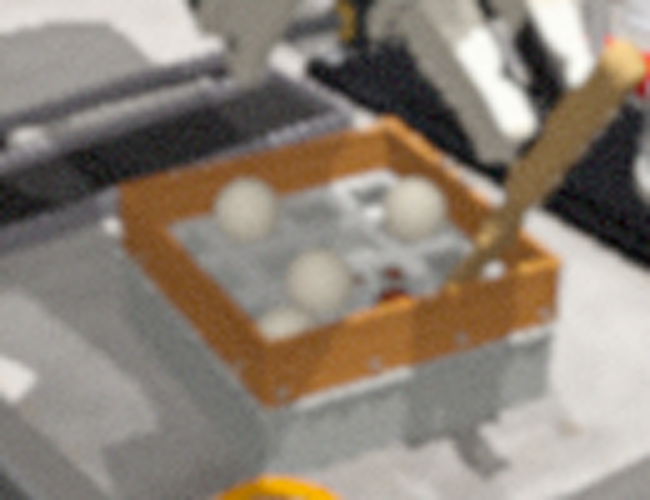

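Push +y about 22 mm with a slight rise.

```bash
python3 -m inch '[-0.001,-0.005,0.0016,0,0,0,0, 0,-0.005,0,0,0,0,0, 0,-0.005,0,0,0,0,0, 0,-0.005,0,0,0,0,0, 0,0,0,0,0,0,0]'
python3 - <<'E'
from h import *
print(tipnow())
s=snap('scene');cv2.imwrite('pics/s19z.png',cv2.resize(s['color'][180:280,190:320,::-1],None,fx=5,fy=5,interpolation=cv2.INTER_CUBIC))
E
```

```text
clock: 18.32
tool_pos: [0.4972, 0.0632, 0.2552]
orientation: [-0.0, 35.0, 172.0]
force: [-0.2, -0.3, -1.6]
opening: 0.0156
[-42.5123  -4.9378  49.9485]
```

View pics/s19z.png

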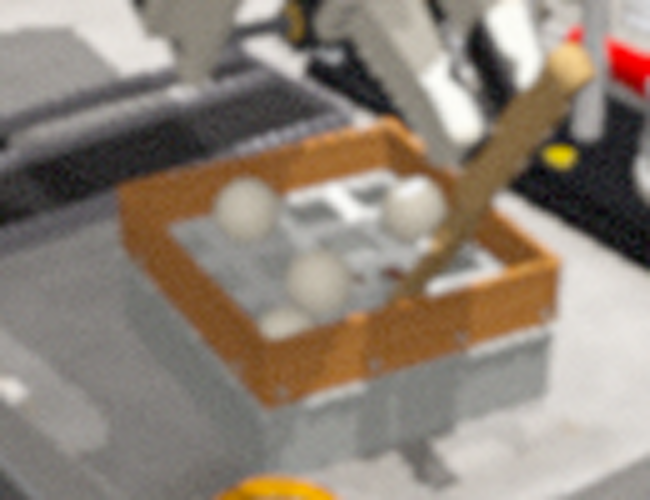

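```bash
python3 -m inch '[-0.0172,0,0.0246,0,0,0,0, -0.0172,0,0.0246,0,0,0,0, -0.02,0.002,0.005,0,0,0,0, -0.02,0.002,0.005,0,0,0,0, -0.012,0,0.007,0,0,0,0, 0,0,0,0,0,0,0]'
python3 - <<'E'
from h import *
print(tipnow())
s=snap('scene');cv2.imwrite('pics/s20z.png',cv2.resize(s['color'][180:280,190:320,::-1],None,fx=5,fy=5,interpolation=cv2.INTER_CUBIC))
p,r=grasp([.6465,.0793,.0125],back=.14);check(p,r,5);plan(p,r,0,rs=8)
E
```

```text
clock: 19.12
tool_pos: [0.5294, 0.0538, 0.3616]
orientation: [0.0, 34.8, 172.0]
force: [-0.2, 0.1, -1.2]
opening: 0.0153
[ -9.7621  -9.8784 156.4991]
0 [0.529  0.0539 0.361 ] tip [0.4477 0.0662 0.156 ] end [0.3481 0.0795 0.3121] appr [-0.8134  0.1147 -0.5704]
1 [0.5415 0.0588 0.354 ] tip [0.4973 0.06   0.1375] end [0.384  0.1223 0.2706] appr [-0.6576  0.2316 -0.7169]
2 [0.5539 0.0637 0.3469] tip [0.5435 0.0429 0.1272] end [0.4343 0.1521 0.2301] appr [-0.4559  0.2803 -0.8447]
3 [0.5664 0.0686 0.3398] tip [0.5824 0.0176 0.1254] end [0.4945 0.1658 0.1944] appr [-0.2324  0.255  -0.9386]
4 [0.5788 0.0734 0.3327] tip [ 0.6106 -0.0123  0.1316] end [0.5588 0.1624 0.167 ] appr [-0.0138  0.1588 -0.9872]
5 [0.5913 0.0783 0.3257] tip [ 0.6264 -0.0426  0.1441] end [0.6211 0.1429 0.1504] appr [ 0.1736  0.003  -0.9848]
13 rows; end [0.5913 0.0784 0.3257] [ 0.1738 -0.9846 -0.0171  0.0033 -0.0168  0.9999 -0.9848 -0.1739  0.0003]
-0.0021,-0.0025,-0.0048,5.4,4,-3.6,0, -0.0016,-0.0031,-0.0046,5.5,4,-3.6,0, -0.0011,-0.0037,-0.0045,5.4,4.1,-3.6,0, -0.0006,-0.004,-0.0041,5.4,4,-3.6,0, 0,-0.0045,-0.0037,5.5,4,-3.6,0, 0.0005,-0.0048,-0.0033,5.4,4,-3.6,0, 0.0011,-0.005,-0.0027,5.5,4.1,-3.6,0, 0.0016,-0.0052,-0.0022,5.4,4,-3.6,0, 0.002,-0.0052,-0.0016,5.4,4,-3.6,0, 0.0024,-0.0052,-0.0009,5.5,4,-3.6,0, 0.0028,-0.0051,-0.0002,5.4,4.1,-3.6,0, 0.0031,-0.0049,0.0005,5.4,4,-3.6,0, 0.0033,-0.0047,0.0011,5.5,4,-3.6,0
```

View pics/s20z.png

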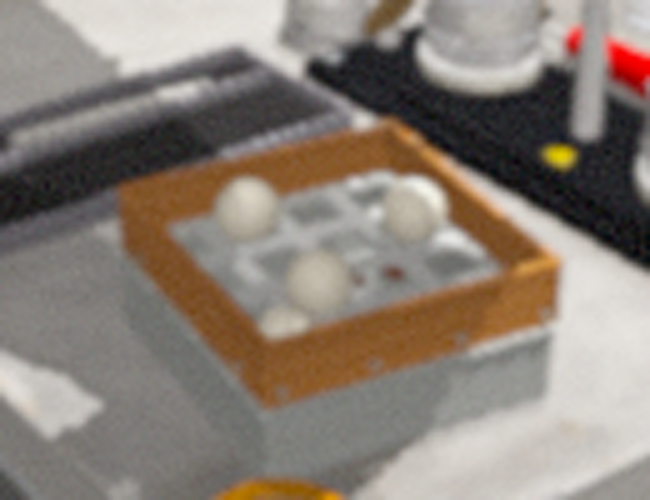

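```bash
python3 -m inch '[-0.002,-0.0025,-0.005,5.4,4,-3.6,0, -0.0016,-0.003,-0.0046,5.4,4,-3.6,0, -0.001,-0.0037,-0.0045,5.4,4,-3.6,0, 0,-0.004,-0.004,5.4,4,-3.6,0, 0,-0.0045,-0.0037,5.4,4,-3.6,0, 0.0005,-0.005,-0.003,5.4,4,-3.6,0, 0.001,-0.005,-0.0027,5.4,4,-3.6,0, 0.0016,-0.005,-0.002,5.4,4,-3.6,0, 0.002,-0.005,-0.0016,5.4,4,-3.6,0, 0.0024,-0.005,-0.001,5.4,4,-3.6,0, 0.0028,-0.005,0,5.4,4,-3.6,0]'
python3 - <<'E'
from h import *
p,r=grasp([.6465,.0793,.0125],back=.12);plan(p,r,0,rs=8)
E
```

```text
clock: 20.55
tool_pos: [0.5757, 0.075, 0.3187]
orientation: [-28.9, 83.0, 71.7]
force: [0.4, -1.1, -0.8]
opening: 0.0155
2 rows; end [0.5948 0.0785 0.306 ] [ 0.1735 -0.9847 -0.0172  0.0033 -0.0169  0.9999 -0.9848 -0.1735  0.0003]
0.0069,-0.0093,-0.0008,4.5,3.6,-3.6,0, 0.0075,-0.0089,0.0004,4.6,3.6,-3.5,0
```

```bash
python3 -m inch '[0.007,-0.009,-0.001,4.5,3.6,-3.6,0, 0.007,-0.009,0,4.5,3.6,-3.6,0, 0,0,0,0,0,0,0]'
python3 - <<'E'
from h import *
s=snap('top','top21.png');np.savez('top21.npz',**s)
cv2.imwrite('pics/top21z.png',cv2.resize(s['color'][95:305,145:365,::-1],None,fx=2.85,fy=2.85,interpolation=cv2.INTER_CUBIC))
for b in balls(s,C,YAW): print(*b)
plan(*grasp([.6465,.0793,.0125],back=.06),0,step=.03)
s=snap('scene','scene21.png');np.savez('scene21.npz',**s)
P=cloud(s);p,r=cur()
h=cv2.cvtColor(s['color'],cv2.COLOR_RGB2HSV)
q=r.inv().apply((P-p).reshape(-1,3)).reshape(P.shape)
m=(s['depth']>0)&(abs(q[...,0]-.18)<.02)&(abs(q[...,1])<.025)&(h[...,1]>70)&(h[...,0]>8)&(h[...,0]<30)
k=q[m]*1000
for z in range(-120,75,20):
    j=k[abs(k[:,2]-z)<10]
    if len(j)>2: print(z,len(j),'x',np.percentile(j[:,0],[5,50,95]).round(1),'y',np.percentile(j[:,1],[5,50,95]).round(1))
print(k[:,2].min(),k[:,2].max())
E
```

```text
clock: 20.92
tool_pos: [0.5919, 0.0782, 0.303]
orientation: [-91.2, 80.0, -0.2]
force: [-1.0, -0.1, -1.9]
opening: 0.0156
red 46 [55.4 46.8 13.5] 6.2
red 8 [ 35.5 -55.9  14.2] 0.6
red 46 [-54.2 -50.8  12.4] 6.1
cream 169 [47.9 15.3 51.2] 4.7
cream 177 [ 15.6 -48.7  51.3] 64.0
cream 178 [-16.4  15.4  51.4] 5.2
cream 180 [-48.3  47.7  51.2] 4.5
2 rows; end [0.6052 0.0786 0.2469] [ 0.1734 -0.9847 -0.0177  0.0038 -0.0173  0.9998 -0.9848 -0.1734  0.0007]
0.029,-0.0016,0.0002,0,-0.1,0,0, 0.029,-0.0016,0.0001,0,-0.1,0,0
-120 10 x [180.  182.  183.5] y [-3.5  1.7 11. ]
-100 32 x [180.2 182.1 184. ] y [-7.6  3.3 12.3]
-80 38 x [179.7 181.7 183.9] y [-7.6  5.1 12.4]
-60 30 x [176.  179.3 182.3] y [-0.8  6.6 12.2]
-40 25 x [175.6 178.5 182.1] y [0.5 4.7 6.7]
-20 6 x [176.  178.1 179.9] y [5.7 7.6 8.6]
0 11 x [168.5 172.3 176.2] y [-11.2  -1.2   6.4]
20 51 x [170.8 174.8 181.5] y [0.3 6.3 9.1]
40 50 x [170.2 173.8 181.2] y [0.9 6.3 8.3]
60 37 x [170.7 174.  180.6] y [-0.9  6.1  7.9]
-117.95863278363593 62.7771875918058
```

View pics/top21z.png

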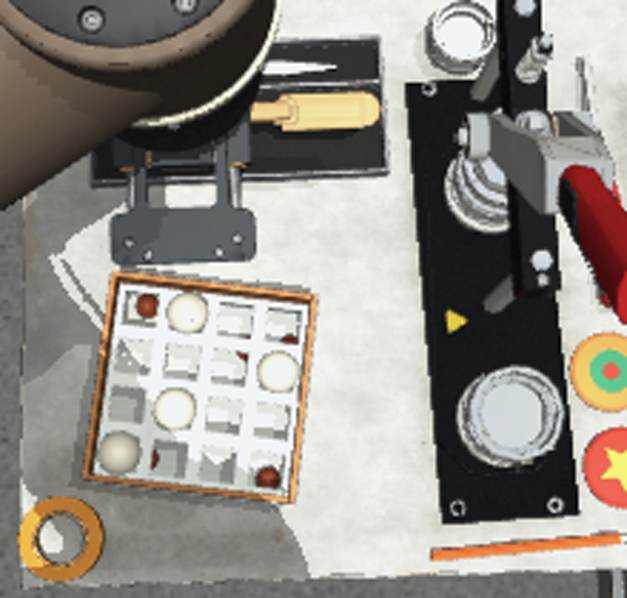

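```bash
python3 -m inch '[0.029,-0.0015,0,0,-0.1,0,0, 0.029,-0.0015,0,0,0,0,0, 0.02,0,0,0,0,0,0, 0.01,0,0,0,0,0,0, 0,0,0,0,0,0,0]'
python3 - <<'E'
from h import *
p,r=cur();print(p+.178*r.as_matrix()[:,0]);plan(*grasp([.6465,.0793,.014]),0,step=.01)
s=snap('scene');cv2.imwrite('pics/s22z.png',cv2.resize(s['color'][110:260,140:300,::-1],None,fx=4,fy=4,interpolation=cv2.INTER_CUBIC))
E
```

```text
clock: 21.65
tool_pos: [0.6123, 0.0775, 0.2182]
orientation: [-88.5, 80.0, 2.7]
force: [-0.5, -0.0, -0.2]
opening: 0.0154
[0.6432 0.0789 0.0429]
3 rows; end [0.6156 0.0787 0.1892] [ 0.1737 -0.9846 -0.0171  0.0029 -0.0169  0.9999 -0.9848 -0.1737 -0.0001]
0.0097,0.0006,0.0004,0.1,0.1,0,0, 0.0097,0.0006,0.0003,0,0.1,0,0, 0.0097,0.0006,0.0004,0.1,0.1,0,0
```

View pics/s22z.png

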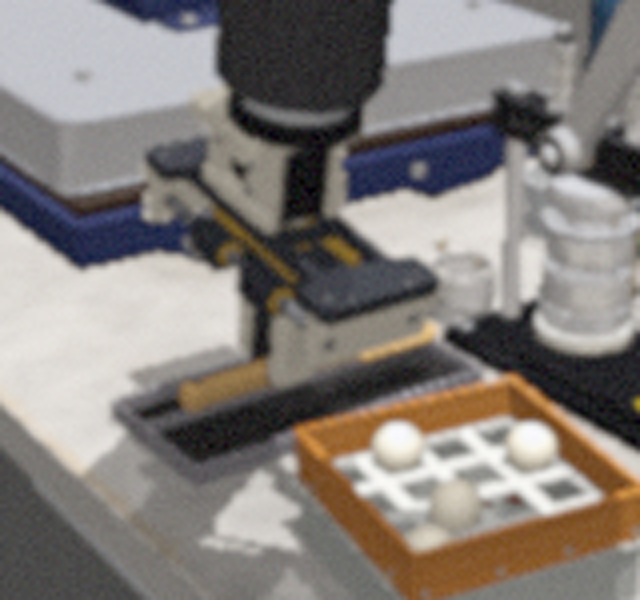

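```bash
python3 -m inch '[0.0097,0.0006,0.0004,0,0.1,0,0, 0.0085,0.0006,0.0003,0,0.1,0,0, 0.006,0,0,0,0,0,0, 0,0,0,0,0,0,0]'
python3 - <<'E'
from h import *
p,r=cur();print(p+.178*r.as_matrix()[:,0]);plan(*grasp([.6465,.0793,.0135]),0,step=.01)
E
```

```text
clock: 22.2
tool_pos: [0.616, 0.0787, 0.1951]
orientation: [-89.3, 79.8, 2.0]
force: [0.2, 0.8, -1.0]
opening: 0.0154
[0.6475 0.0798 0.0199]
1 rows; end [0.6156 0.0787 0.1888] [ 0.1736 -0.9847 -0.0176  0.0025 -0.0174  0.9998 -0.9848 -0.1736 -0.0005]
0.0061,0.0015,0,0.2,0.2,0.2,0
```

```bash
python3 -m inch '[0.0035,0.001,0,0.2,0.2,0.2,0, 0.0025,0.0005,0,0,0,0,0, 0,0,0,0,0,0,0]'
python3 - <<'E'
from h import *
p,r=cur();print(p+.178*r.as_matrix()[:,0])
E
```

```text
clock: 22.58
tool_pos: [0.6157, 0.0789, 0.1889]
orientation: [-90.2, 80.0, 0.8]
force: [-1.1, -0.6, -0.3]
opening: 0.0155
[0.6466 0.0793 0.0136]
```

```bash
python3 -m inch '[0.0005,0,0,0,0,0,0, 0,0,0,0,0,0,0.019, 0,0,0,0,0,0,0.024, 0,0,0,0,0,0,0.029, 0,0,0,0,0,0,0.029, -0.01,0,0,0,0,0,0.029, -0.02,0,0,0,0,0,0.029, -0.04,0,0,0,0,0,0.029, -0.04,0,0,0,0,0,0.029, 0,0,0,0,0,0,0.029]'
python3 - <<'E'
from h import *
p0,r0=cur();p,r=np.array([.40,.32,.36]),Rd(-30);plan(p,r,.03,step=.045)
s=snap('scene');cv2.imwrite('pics/s23z.png',cv2.resize(s['color'][110:260,140:300,::-1],None,fx=4,fy=4,interpolation=cv2.INTER_CUBIC))
E
```

```text
clock: 23.82
tool_pos: [0.596, 0.0787, 0.3027]
orientation: [-90.0, 79.9, 1.0]
force: [-0.3, -0.6, 0.3]
opening: 0.0291
8 rows; end [0.4001 0.32   0.36  ] [ 0.0004 -0.5001 -0.866   0.0008 -0.866   0.5001 -1.     -0.0009  0.0001]
-0.0112,0.0223,0.0306,-7.4,-0.6,1.1,0.03, -0.0106,0.0184,0.0334,-7.3,-0.7,1.2,0.03, -0.0097,0.0142,0.0355,-7.4,-0.6,1.1,0.03, -0.0092,0.0097,0.0372,-7.3,-0.7,1.2,0.03, -0.0085,0.0051,0.0383,-7.4,-0.6,1.1,0.03, -0.0081,0.0002,0.0386,-7.3,-0.7,1.2,0.03, -0.0076,-0.0045,0.0386,-7.4,-0.6,1.1,0.03, -0.0074,-0.0093,0.0376,-7.3,-0.7,1.1,0.03
```

View pics/s23z.png

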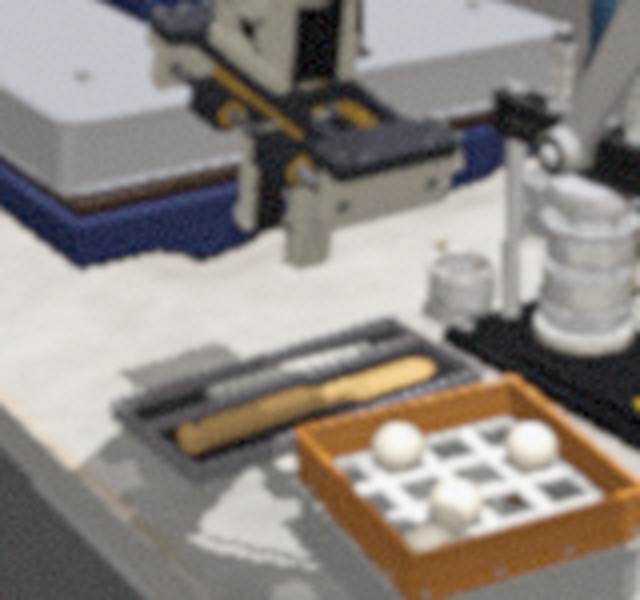

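The paddle lies in the bay. I back off and check with the top camera.

```bash
python3 -m inch '[-0.011,0.022,0.03,-7.4,-0.6,1.1,0.03, -0.0106,0.0184,0.033,-7.3,-0.7,1.2,0.03, -0.01,0.014,0.035,-7.4,-0.6,1.1,0.03, -0.009,0.01,0.037,-7.3,-0.7,1.2,0.03, -0.0085,0.005,0.038,-7.4,-0.6,1.1,0.03, -0.008,0,0.0386,-7.3,-0.7,1.2,0.03, -0.0076,-0.0045,0.0386,-7.4,-0.6,1.1,0.03, 0,0,0,0,0,0,0.03, 0,0,0,0,0,0,0.03]'
python3 - <<'E'
from h import *
s=snap('top','top24.png');P=cloud(s);h=cv2.cvtColor(s['color'],cv2.COLOR_RGB2HSV)
cv2.imwrite('pics/top24z.png',cv2.resize(s['color'][95:305,145:365,::-1],None,fx=2.85,fy=2.85,interpolation=cv2.INTER_CUBIC))
for b in balls(s,C,YAW): print(*b)
m=(s['depth']>0)&(abs(P[...,0]-.65)<.035)&(abs(P[...,1]-.05)<.105)&(h[...,1]>70)&(h[...,0]>8)&(h[...,0]<30)&(P[...,2]>.004)&(P[...,2]<.04)
m=cv2.morphologyEx(m.astype(np.uint8),cv2.MORPH_OPEN,np.ones((3,3)))>0
p=P[m];print(m.sum(),cv2.minAreaRect((p[:,:2]*1000).astype(np.float32)),np.median(p[p[:,1]>.06][:,2]),np.median(p[p[:,1]<0][:,2]))
E
```

```text
clock: 25.0
tool_pos: [0.4162, 0.2905, 0.3462]
orientation: [-141.7, 89.8, 2.5]
force: [0.8, 0.0, 0.4]
opening: 0.03
red 42 [51.7 40.9 24.7] 135.9
red 8 [ 35.5 -56.   14.7] 0.6
red 43 [-54.3 -51.6  12.4] 5.9
cream 165 [47.5 15.4 51.3] 114.6
cream 176 [ 15.6 -48.8  51.1] 64.2
cream 179 [-16.6  15.3  51.1] 5.1
cream 175 [-48.2  47.5  51.1] 64.3
786 ((647.8113403320312, 51.527252197265625), (25.581472396850586, 184.42723083496094), 0.9654111862182617) 0.019022632754585322 0.008969176896173492
```

View pics/top24z.png

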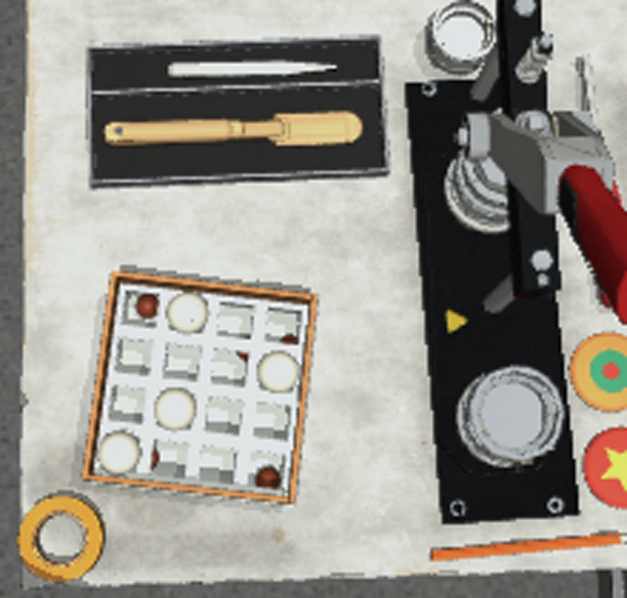

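```bash
python3 -c "
from plant import ctrl
print(ctrl.close_job())"
```

```text
the job is handed in; nothing more can be done
None
```

The job is handed in after about 25 s of the 61 s allowed. All five brown balls are in the pan, all four cream balls are still on the screen, and the paddle is back in the wide bay.

I gripped the paddle's handle, tilted it blade-down and nudged each brown ball off its solid strip into a free opening. One ball, on a strip crossing, needed a second push.

**Last checks, from the top camera with the arm clear:**
- **Brown balls:** none are left on the screen, and five brown patches show below through five different openings. I measured heights for only three. Two gave sound values, at 12 and 15 mm above the sieve's foot. The third fit was poor just before hand-in (25 mm, with a large spread), but the same ball read 13.5 mm in the picture before. The other two showed only as slivers, so I counted them by eye.
- **Cream balls:** all four sit in their original openings with centres 51 mm above the foot. Three of those four final fits were noisy, but their positions match the start to within 1 mm.
- **Paddle:** it lies flat inside the bay, handle top at 19 mm and blade top at 9 mm, the same as before pickup.
- **Tweezers, spare die and tape roll:** they look the same as in the first picture. I did not measure them.

The fingers stayed well above the balls throughout, and the force readings between moves stayed under about 2 N.

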